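# Put the washed flasks and spot plate away

## Task

Put the washed lab ware in its places: stand each of the three stoppered flasks upright in the recess of the cork stand of its own size, and lay the white spot plate, wells up and lengthwise up the slope, on the steel draining easel so that its short end rests against the ledge. Set everything down gently without dropping or knocking it, and leave the wash bottle and the amber jar where they are.

Things in the scene. Friction and masses are not known exactly. Their poses are not given: they have to be found in the camera images.
- flask_large: the large stoppered conical flask, clear glass with a black rubber stopper, empty, upright: base 82 mm across, tapering from 8 mm up to a straight neck 34 mm across that runs from 95 to 135 mm above the underside; stopper (a little narrower than the neck) up to 150 mm. Origin at the centre of the underside, z up along its axis. Loose, 35 to 200 g. Take it by the neck.
- flask_medium: the medium stoppered conical flask, clear glass with a black rubber stopper, empty, upright: base 64 mm across, tapering from 8 mm up to a straight neck 28 mm across that runs from 76 to 108 mm above the underside; stopper (a little narrower than the neck) up to 121 mm. Origin at the centre of the underside, z up along its axis. Loose, 35 to 200 g. Take it by the neck.
- flask_small: the small stoppered conical flask, clear glass with a black rubber stopper, empty, upright: base 50 mm across, tapering from 8 mm up to a straight neck 22 mm across that runs from 56 to 83 mm above the underside; stopper (a little narrower than the neck) up to 94 mm. Origin at the centre of the underside, z up along its axis. Loose, 35 to 200 g. Take it by the neck.
- stand_large: the cork stand for the large flask: a round cork dish with a grey felt floor, fixed to the bench, 112 mm outside and 13 mm high, with a recess 98 mm across and 7 mm deep (8 mm of room all round the large flask's base); recess floor 6 mm above the bench. Origin at the centre of its underside, on the bench.
- stand_medium: the cork stand for the medium flask: a round cork dish with a grey felt floor, fixed to the bench, 94 mm outside and 13 mm high, with a recess 80 mm across and 7 mm deep (8 mm of room all round the medium flask's base); recess floor 6 mm above the bench. Origin at the centre of its underside, on the bench.
- stand_small: the cork stand for the small flask: a round cork dish with a grey felt floor, fixed to the bench, 80 mm outside and 13 mm high, with a recess 66 mm across and 7 mm deep (8 mm of room all round the small flask's base); recess floor 6 mm above the bench. Origin at the centre of its underside, on the bench.
- spot_plate: white porcelain spot plate with twelve shallow wells (marked as grey discs) on top: 90 mm long (its x), 56 mm wide (its y), 14 mm thick (z). Origin at the centre of its underside. Lies flat on the bench, wells up; loose, 105 to 210 g. Take it across its 56 mm width.
- easel: steel draining easel fixed to the bench, 112 mm (x) by 76 mm (y); its sloping plate, 50 mm wide (fingers pass beside it), rises at 25 degrees towards its +x to 61 mm; a ledge along the low (-x) edge stands 10 mm proud of the slope. Origin: centre of underside; y along the ledge, z up. A plate against the ledge has its underside centre at (-5, 0, 35) mm in this frame.
- wash_bottle: bystander: white plastic wash bottle with a blue cap and bent spout, 64 mm across, 180 mm high, loose; origin at the centre of its underside.
- amber_jar: bystander: amber glass jar with a black cap, 58 mm across, 75 mm high, loose; origin at the centre of its underside.
There are look-alikes about, which are no part of the job. What is shaped like the spot_plate but green is not meant. What is shaped like the stand_large but yellow is not meant.

How it is judged:
By the outcome, as a careful person would: the job done as asked, in the order asked, and still so for the second after the job is handed in, with the robot touching nothing.
It also fails if it takes over 115 s, if anything falls off the work surface, if the arm or the gripper's body presses on something with over 40 N, if the wrist force passes 120 N, or if a joint passes its speed limit or range.

## Robot

A 6-joint arm with a two-finger parallel gripper is mounted at the origin on the work surface. World frame = base frame: x ahead of the robot, y to its left, z up, the work surface at z = 0. Lengths are in mm, angles in rad, forces in N, time in s.
With the tool pointing down it reaches from about 350 to 850 mm from the base axis. Payload 8.1 kg.
Tool frame: the origin (TCP) lies at the very end of the fingers, on their centre line; the grasp point (between the pads) lies 19 mm behind it; y points along the fingers, z is the direction in which the jaws open and shut, and the axes are right-handed (so a half turn about y gives the same grasp; the last joint's range is limited). The gripper opens to 93 mm and grips with 3 to 60 N. Pads are 15 mm wide; open, the fingers measure 128 mm over their backs; the gripper's body (75 mm by 188 mm) begins 65 mm behind the grasp point.
Start: joints at [-0.085, 0.13, 1.488, -0, 1.523, -0.085], TCP at [600.004, 0.022, 218.635] pointing down, gripper open.
Joint ranges: [-2.96, 2.96], [-0.89, 2.26], [0.02, 2.5], [-1.34, 4.48], [0, 2.73], [-2.66, 2.66]. Speed limits (rad/s): [2.39, 2.39, 2.79, 3.14, 3.14, 3.14].

## Interface

Orientations are given as a unit quaternion [w, x, y, z].
In Python, from cell import bot gives the robot as it stands. The module is installed in compiled form; this text tells all that it offers.
- The arm moves only by the tool step_arm, never from a script. Its argument "series" is a list of rows, each an object with "slide": the shift along the tool's x, y, z in m, a list of three; "angular": the turn, a rotation vector about the tool's x, y, z in rad, a list of three; "hand": the gripper's target within -1 to 1 (shut at 1, half-way at 0, fully open at -1). In form: [{"slide": [dx, dy, dz], "angular": [ax, ay, az], "hand": hand}, ...]. A call has 1 to 10 rows; each row is the pose to reach, as a shift and turn from the pose commanded when the call began, along the tool's axes at that moment; what a row does not reach only later rows make up. A row lasts 1/12 s, in which the tool goes at most 41.7 mm and 7.16 degrees, less where a joint would pass 70% of its speed; a pose out of reach is approached as far as the arm can. A call with a gripper value outside its range is refused whole. The fingers move at their own pace and stop on an object; "newtons" is the grip in N (left out, the last holds). Time passes only in rows, so rows that repeat a pose let the fingers close. It gives the time, the measured TCP pose, the force and the opening at its end, in the units of the state.
- bot.read_state(): the state, without advancing time (a new reading comes with each control period).
- bot.snapshot(name): name is "scene" or "side" or "wrist"; returns (picture, depth): 400x640x3 uint8, red, green, blue; 400x640 float32, mm along the optical axis (not along the pixel's ray), 0 where there is no reading.
- bot.calibration(name): a dict with "vertical_fov" (degrees; the focal length in pixels is half the picture's height over the tangent of half this angle, whatever the lens; pixels are square), "cx", "cy" (the principal point, pixels), "D" ([k1, k2, p1, p2, k3] as OpenCV has them; the pictures are not rectified), "xyz" and "orientation" of the camera in the world. Camera axes: x right, y up, looking along -z (the intrinsics and any distortion apply to the point x, -y, -z); pixel columns grow to the right and rows downward; lengths in mm; the calibration is good to about 2 mm. A picture is of the moment at which its call begins: read the wrist's pose just before it. calibration takes no time and is no camera call; for the wrist camera it gives the pose at the moment of the call.
- bot.hand_in(): hands the job in, once; it reports no verdict.
Trained networks look in the newest picture that a camera, given by its name, has taken for a name from the list of things; names that differ only in an ending like _2 or _b are one class to them, and where a whole thing is asked for, a point or a joint stands for the part that bears it (a point fixed in the world has none). Each returns a list of dicts, best first, with "score" (0 to 1); they miss things now and then, are a little off and sometimes report something else, mostly with a low value. They report only what shows in the picture. A call takes as long as a camera call. They do not tell look-alikes from the thing itself.
- bot.regions_of(label, camera): "pixels" (400x640 bool, what is visible of it) and "centre" ([column, row] in pixels, amid what is visible of it).
The state is a dict: "time": time; "joint_positions": joint angles; "dq": joint speeds; "effort": joint torques, N m; "tcp_pos": TCP position; "eef_rot": TCP orientation; "contact_force": force on the tool from outside, world axes, zero at the start; "moment": the same for the moment, N m; "gripper_width": finger opening in mm.
Only numpy, scipy, OpenCV 4.12 (cv2) and the standard library are available. Lean on these libraries where they do the work, as an engineer would, in place of code of your own. Each camera call takes 0.05 s, during which the arm holds its last target.

## Working session

There is one attempt and no reset: what is moved stays moved. The work goes in short steps, Python scripts to look and compute and a tool call to move; the robot and the scene stay as the last step left them, time stands still between calls to the robot, and variables do not carry over. Pictures are saved under pics/ and viewed, and the job is handed in when it is done.

Besides the shell and the picture viewer there is one more tool, called after ">>>" by a JSON object that holds its "api" and its "payload", one argument or row to a line. step_arm: Moves the arm, as the interface text tells. Its arguments: {"type":"object","properties":{"series":{"type":"array","items":{"type":"object","properties":{"slide":{"type":"array","items":{"type":"number"}},"angular":{"type":"array","items":{"type":"number"}},"hand":{"type":"number"}}}},"newtons":{"type":"number"}},"required":["series"]}

```bash
mkdir -p pics; python3 - <<'E'
from cell import bot
import cv2
print(bot.read_state())
for n in("scene","side","wrist"):
    print(n,bot.calibration(n))
    p,d=bot.snapshot(n); cv2.imwrite(f"pics/{n}0.png",p[:,:,::-1])
    import numpy as np; np.save(f"pics/{n}0d.npy",d)
E
```

```text
{'time': 0.0, 'joint_positions': array([-8.54020055e-02,  1.31152682e-01,  1.48929002e+00,  2.97440713e-06,
        1.52299978e+00, -8.53930825e-02]), 'dq': array([ 1.26992402e-04, -1.08384744e-03,  1.86760032e-04, -7.18973524e-04,
       -5.35818300e-05,  5.24124468e-04]), 'effort': array([-1.61290725e-03, -5.59853125e+01, -4.91755986e+01,  7.67333270e-02,
        3.59135563e-02, -2.97389461e-04]), 'tcp_pos': array([5.99423471e+02, 7.16212637e-02, 2.17586622e+02]), 'eef_rot': array([ 0.49957699, -0.50041804,  0.50050295, -0.49950116]), 'contact_force': array([ 1.59515868e-04, -1.16980708e-02,  3.88106473e-01]), 'moment': array([-0.04019628,  0.06997691, -0.03860726]), 'gripper_width': 92.85037882816661}
scene {'vertical_fov': 43.34566297086535, 'cx': 324.9040092391698, 'cy': 198.44697810652877, 'D': array([0.0489426, 0.       , 0.       , 0.       , 0.       ]), 'xyz': array([1449.82170196,   89.98152898, 1069.02022437]), 'orientation': array([0.58620407, 0.22707154, 0.27123579, 0.72885832])}
side {'vertical_fov': 43.16857434546305, 'cx': 322.49794821116734, 'cy': 190.59265361570237, 'D': array([-0.14359708,  0.        ,  0.        ,  0.        ,  0.        ]), 'xyz': array([ 453.75702745, 1043.67220777,  805.53309741]), 'orientation': array([-0.04304155, -0.01944954,  0.46681804,  0.88309119])}
wrist {'vertical_fov': 67.14322049873891, 'cx': 319.54533692554077, 'cy': 197.28089486035722, 'D': array([-0.05576852,  0.        ,  0.        ,  0.        ,  0.        ]), 'xyz': array([600.29401575,  84.6547315 , 383.58990713]), 'orientation': array([ 9.88282891e-01, -1.52631761e-01,  6.85670645e-04, -5.81792903e-05])}
```

View pics/scene0.png

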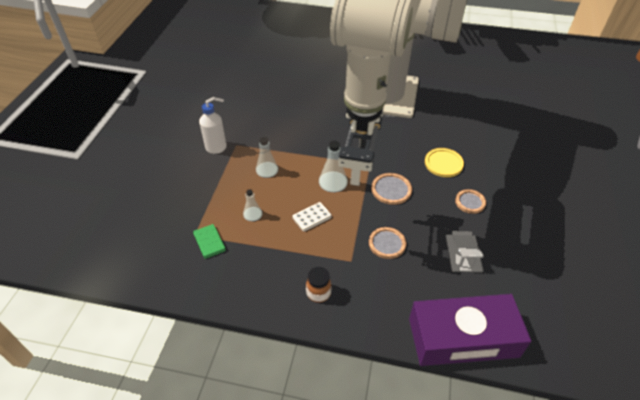

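View pics/side0.png

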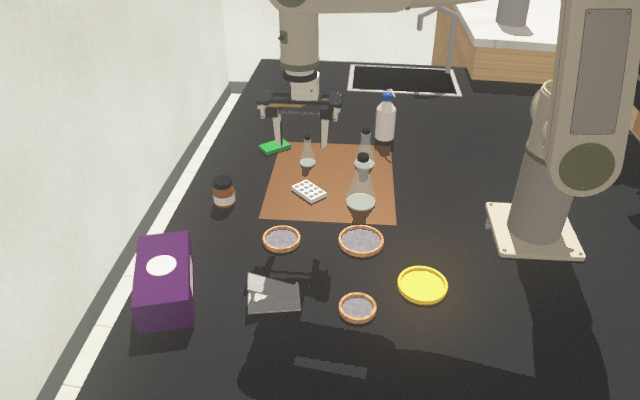

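View pics/wrist0.png

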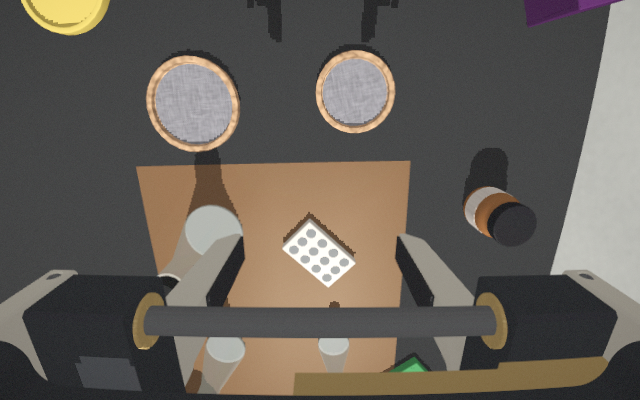

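```bash
cat > h.py <<'E'
from cell import bot
import cv2, numpy as np
from scipy.spatial.transform import Rotation as R
from scipy.optimize import minimize
def cam(n):
    c=bot.calibration(n); f=200/np.tan(np.radians(c["vertical_fov"])/2)
    K=np.array([[f,0,c["cx"]],[0,f,c["cy"]],[0,0,1.]])
    q=c["orientation"]; Rw=R.from_quat([q[1],q[2],q[3],q[0]]).as_matrix()@np.diag([1,-1,-1])
    return dict(K=K,D=np.array(c["D"]),R=Rw,t=np.array(c["xyz"]))
def proj(c,P):
    P=np.atleast_2d(P).astype(float); Rc=c["R"].T
    return cv2.projectPoints(P,cv2.Rodrigues(Rc)[0],-Rc@c["t"],c["K"],c["D"])[0][:,0]
def ray(c,uv):
    uv=np.asarray(uv,float).reshape(-1,1,2)
    n=cv2.undistortPoints(uv,c["K"],c["D"])[:,0]
    return np.c_[n,np.ones(len(n))]@c["R"].T
def onplane(c,uv,z):
    d=ray(c,uv); return c["t"]+d*((z-c["t"][2])/d[:,2])[:,None]
def world(c,depth,mask):
    v,u=np.nonzero(mask&(depth>0)); d=ray(c,np.c_[u,v])
    cz=d@c["R"][:,2]
    return c["t"]+d*(depth[v,u]/cz)[:,None], np.c_[u,v]
a=np.linspace(0,2*np.pi,40,endpoint=False)
def rev(prof): # list of convex pieces
    out=[]
    for (z0,r0),(z1,r1) in zip(prof[:-1],prof[1:]):
        out.append(np.r_[np.c_[r0*np.cos(a),r0*np.sin(a),0*a+z0],np.c_[r1*np.cos(a),r1*np.sin(a),0*a+z1]])
    return out
def box(x0,x1,y0,y1,z0,z1): return np.array([[x,y,z] for x in(x0,x1) for y in(y0,y1) for z in(z0,z1)],float)
M={"flask_large":rev([(0,41),(8,41),(95,17),(135,17),(150,16)]),
"flask_medium":rev([(0,32),(8,32),(76,14),(108,14),(121,13)]),
"flask_small":rev([(0,25),(8,25),(56,11),(83,11),(94,10)]),
"stand_large":rev([(0,56),(13,56)]),"stand_medium":rev([(0,47),(13,47)]),"stand_small":rev([(0,40),(13,40)]),
"spot_plate":[box(-45,45,-28,28,0,14)],"amber_jar":rev([(0,29),(75,29)]),"wash_bottle":rev([(0,32),(180,32)])}
def sil(c,pieces,x,y,yaw=0,z=0,S=4):
    m=np.zeros((400*S,640*S),np.uint8); Rz=R.from_euler('z',yaw).as_matrix()
    for P in pieces:
        uv=proj(c,P@Rz.T+[x,y,z]); h=cv2.convexHull(((uv+.5)*S).astype(np.int32)); cv2.fillConvexPoly(m,h,255)
    return cv2.resize(m,(640,400),interpolation=cv2.INTER_AREA)/255.
def iou(s,m): return np.minimum(s,m).sum()/np.maximum(s,m).sum()
def fit(name,masks,x0,yaw=None,z=0):
    def cost(p): 
        return -sum(iou(sil(c,M[name],p[0],p[1],p[2]/50 if yaw is not None else 0,z),m) for c,m in masks)/len(masks)
    p0=list(x0)+([yaw*50] if yaw is not None else [])
    s=np.vstack([p0]+[np.array(p0)+12*np.eye(len(p0))[i] for i in range(len(p0))])
    r=minimize(cost,p0,method="Nelder-Mead",options=dict(initial_simplex=s,xatol=.1,fatol=1e-4))
    return r.x,-r.fun
E
cat > loc.py <<'E'
from h import *
import pickle
out={}
for n in("scene","side","wrist"):
    c=cam(n); p,d=bot.snapshot(n)
    for l in ["flask_large","flask_medium","flask_small","stand_large","stand_medium","stand_small","spot_plate","easel","wash_bottle","amber_jar"]:
        rs=bot.regions_of(l,n)
        for r in rs:
            if r["score"]<.2: continue
            out.setdefault(l,[]).append((n,r["score"],r["centre"],r["pixels"]))
            print(l,n,round(r["score"],2),np.round(r["centre"]),r["pixels"].sum(),np.round(onplane(c,[r["centre"]],10)[0][:2]))
    out["img_"+n]=(c,p,d)
pickle.dump(out,open("m.pkl","wb"))
print(bot.read_state()["time"])
E
python3 loc.py
```

```text
flask_large scene 0.6 [337. 174.] 836 [433. -79.]
flask_medium scene 0.78 [264. 163.] 554 [ 436. -299.]
flask_small scene 0.73 [250. 208.] 383 [ 612. -287.]
flask_small scene 0.53 [264. 164.] 592 [ 440. -299.]
stand_large scene 0.78 [444. 164.] 821 [322. 226.]
stand_large scene 0.58 [394. 192.] 974 [466.  93.]
stand_medium scene 0.94 [388. 243.] 921 [649. 101.]
stand_small scene 0.57 [471. 200.] 511 [449. 309.]
spot_plate scene 0.57 [313. 218.] 570 [ 608. -109.]
easel scene 0.92 [462. 249.] 1153 [626. 289.]
easel scene 0.2 [394. 190.] 962 [457.  92.]
wash_bottle scene 0.82 [215. 125.] 914 [ 307. -500.]
amber_jar scene 0.96 [316. 284.] 703 [810. -56.]
flask_large side 0.61 [363. 191.] 1126 [ 447. -126.]
flask_medium side 0.72 [366. 143.] 319 [ 443. -406.]
flask_small side 0.73 [306. 155.] 340 [ 629. -310.]
stand_large side 0.91 [360. 240.] 1166 [447.  87.]
stand_large side 0.72 [423. 286.] 1560 [303. 231.]
stand_large side 0.59 [307. 156.] 314 [ 624. -300.]
stand_small side 0.77 [356. 305.] 963 [447. 300.]
stand_small side 0.65 [361. 191.] 1094 [ 451. -126.]
spot_plate side 0.95 [312. 189.] 470 [ 590. -125.]
spot_plate side 0.7 [275. 151.] 316 [ 730. -326.]
easel side 0.6 [271. 297.] 1736 [631. 296.]
easel side 0.32 [279. 237.] 857 [646.  95.]
wash_bottle side 0.85 [386. 116.] 850 [ 376. -620.]
amber_jar side 0.83 [227. 194.] 551 [822. -76.]
amber_jar side 0.38 [282. 237.] 809 [640.  94.]
flask_large wrist 0.69 [197. 235.] 2947 [432. -88.]
flask_medium wrist 0.72 [215. 359.] 1779 [ 432. -309.]
flask_small wrist 0.89 [331. 351.] 846 [ 619. -290.]
stand_large wrist 0.73 [68. 12.] 2313 [309. 191.]
stand_large wrist 0.59 [194. 100.] 6914 [450.  88.]
stand_medium wrist 0.79 [351.  92.] 5142 [638.  97.]
spot_plate wrist 0.66 [410. 365.] 289 [ 748. -320.]
spot_plate wrist 0.58 [318. 258.] 2542 [ 599. -123.]
amber_jar wrist 0.69 [500. 214.] 3046 [846. -58.]
1.8
```

```bash
cat > f.py <<'E'
from h import *
import pickle
o=pickle.load(open("m.pkl","rb"))
use={"flask_large":(450,-110),"flask_medium":(440,-320),"flask_small":(620,-295),"stand_large":(455,90),"stand_medium":(642,98),"stand_small":(449,302),"spot_plate":(600,-118),"amber_jar":(800,-70),"wash_bottle":(320,-520)}
for l,p in use.items():
    for sub in (("scene",),("side",),("wrist",),("scene","side"),):
        ms=[]
        for (n,s,c,m) in o[l]:
            if n in sub:
                w=onplane(o["img_"+n][0],[c],10)[0]
                if np.hypot(*(w[:2]-p))<(90 if n!="side" or 'flask' not in l else 130): ms.append((o["img_"+n][0],m)); 
        if len(ms)==0: continue
        if l=="spot_plate":
            b=max((fit(l,ms,p,y) for y in (-1.2,-.6,0,.6,1.2)),key=lambda r:r[1]); print(l,sub,np.round(b[0],1),"yaw",b[0][2]/50,round(b[1],3))
        else:
            b=fit(l,ms,p); print(l,sub,np.round(b[0],1),round(b[1],3),len(ms))
E
python3 f.py
python3 - <<'E'
import cv2,numpy as np
a=cv2.imread('pics/scene0.png')[220:290,420:520];b=cv2.imread('pics/side0.png')[250:330,230:330]
cv2.imwrite('pics/easel0.png',np.vstack([cv2.resize(a,(400,280),interpolation=2),cv2.resize(b,(400,320),interpolation=2)]))
E
```

```text
flask_large ('scene',) [455. -88.] 0.863 1
flask_large ('side',) [452.6 -89.9] 0.958 1
flask_large ('wrist',) [457.7 -74.2] 0.573 1
flask_large ('scene', 'side') [452.5 -88.9] 0.904 2
flask_medium ('scene',) [ 453.7 -288.4] 0.915 1
flask_medium ('side',) [ 447.3 -295. ] 0.535 1
flask_medium ('wrist',) [ 445.8 -295.7] 0.837 1
flask_medium ('scene', 'side') [ 448.  -290.2] 0.695 2
flask_small ('scene',) [ 623.6 -278.2] 0.92 1
flask_small ('side',) [ 622.4 -282.2] 0.92 1
flask_small ('wrist',) [ 621.6 -284.2] 0.572 1
flask_small ('scene', 'side') [ 622.4 -278.8] 0.909 2
stand_large ('scene',) [450.7  84.2] 0.95 1
stand_large ('side',) [444.7  80.2] 0.938 1
stand_large ('wrist',) [446.5  82.7] 0.962 1
stand_large ('scene', 'side') [447.8  82.3] 0.915 2
stand_medium ('scene',) [644.5  96.9] 0.964 1
stand_medium ('wrist',) [641.  96.] 0.976 1
stand_medium ('scene', 'side') [644.5  96.9] 0.964 1
stand_small ('scene',) [447.8 306.6] 0.877 1
stand_small ('side',) [445.3 304. ] 0.952 1
stand_small ('scene', 'side') [446.  305.2] 0.912 2
spot_plate ('scene',) [ 601.1 -114.9  -38. ] yaw -0.7602823770433247 0.87
spot_plate ('side',) [ 598.5 -117.8  -38.7] yaw -0.7738018944382759 0.91
spot_plate ('wrist',) [ 598.4 -117.   -38.7] yaw -0.7747462423920629 0.953
spot_plate ('scene', 'side') [ 599.3 -116.6  -38.7] yaw -0.774122436057261 0.882
amber_jar ('scene',) [823.9 -48.6] 0.851 1
amber_jar ('side',) [821.6 -49.6] 0.777 1
amber_jar ('wrist',) [820.1 -46.6] 0.891 1
amber_jar ('scene', 'side') [822.6 -47.9] 0.811 2
wash_bottle ('scene',) [ 388.6 -469.7] 0.692 1
wash_bottle ('scene', 'side') [ 388.6 -469.7] 0.692 1
```

View pics/easel0.png

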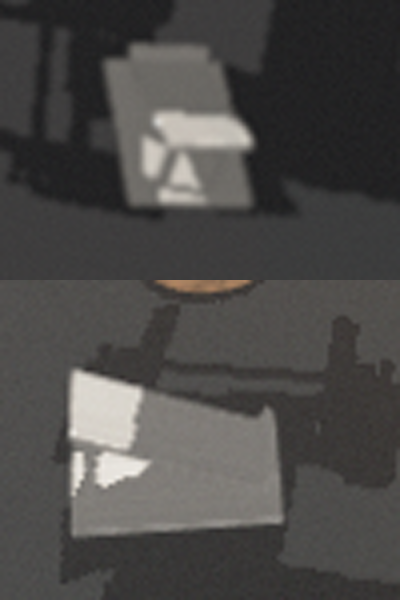

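Candidates: flasks small at scene (251,207), medium (265,158), large (333,168), told apart by size. Stands: cork large (392,188), medium (388,242), small (470,201); the yellow dish (444,162) is a look-alike. Plates: white (312,216) is the wanted one, green (209,241) is not. I check the choices in a close crop, and measure the easel.

```bash
python3 - <<'E'
from h import *
import pickle
o=pickle.load(open("m.pkl","rb"))
a=o["img_scene"][1][120:270,190:500,::-1]
cv2.imwrite('pics/crop1.png',cv2.resize(a,None,fx=2.5,fy=2.5,interpolation=2))
for n,s,c,m in o["easel"]:
    if s<.5: continue
    cam_,p,d=o["img_"+n]
    m=cv2.erode(m.astype(np.uint8),np.ones((3,3)))>0
    W,uv=world(cam_,d,m)
    print(n,np.percentile(W,[1,10,50,90,99],axis=0).round())
    # plane fit by RANSAC-ish for slope points
    best=None; rng=np.random.default_rng(0)
    for i in range(500):
        t=W[rng.choice(len(W),3,0)]; nn=np.cross(t[1]-t[0],t[2]-t[0]); L=np.linalg.norm(nn)
        if L<100: continue
        nn/=L; nn*=np.sign(nn[2]); 
        if abs(np.degrees(np.arccos(nn[2]))-25)>8: continue
        inl=abs((W-t[0])@nn)<3
        if best is None or inl.sum()>best.sum(): best=inl
    Q=W[best]; cc=Q.mean(0); nn=np.linalg.svd(Q-cc)[2][2]; nn*=np.sign(nn[2])
    print("inl",best.sum(),len(W),"tilt",np.degrees(np.arccos(nn[2])),"yaw uphill",np.degrees(np.arctan2(-nn[1],-nn[0])),"c",cc.round(1))
    r=cv2.minAreaRect(Q[:,:2].astype(np.float32)); print(r, Q[:,2].min(),Q[:,2].max())
E
```

```text
scene [[578. 256.  -0.]
 [589. 266.   2.]
 [646. 288.  16.]
 [676. 317.  51.]
 [683. 333.  61.]]
inl 415 997 tilt 24.952445727551886 yaw uphill 10.631039884290779 c [631.2 292.9  37.5]
((630.5222778320312, 293.3005676269531), (105.9766616821289, 49.35001754760742), 8.985817909240723) 10.355408417235822 63.642882556012296
side [[571. 269.   2.]
 [585. 282.   4.]
 [630. 306.  19.]
 [666. 325.  52.]
 [677. 337.  61.]]
inl 718 1540 tilt 25.01922596813919 yaw uphill 13.923780113709698 c [626.1 297.5  38.1]
((624.6139526367188, 295.15325927734375), (99.9942855834961, 50.93782043457031), 13.168172836303711) 14.215795358563241 62.21383837128667
```

View pics/crop1.png

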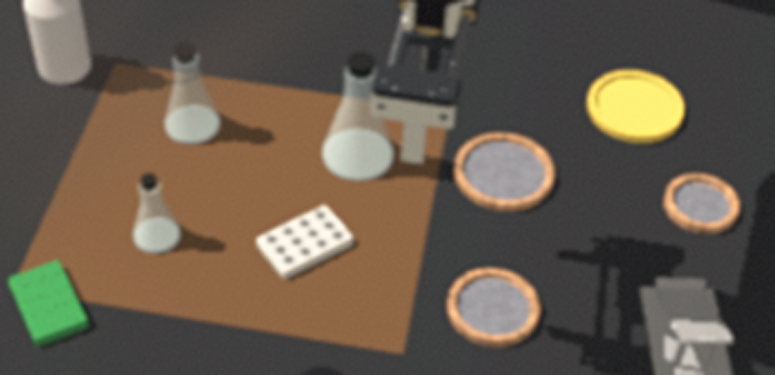

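>>> {"api": "step_arm", "payload": {
  "series": [
    {"slide": [0.012,0,0.001],"angular": [0,0,0],"hand": -1},
    {"slide": [0.04,0,0.003],"angular": [0,0,0],"hand": -1},
    {"slide": [0.075,0,0.006],"angular": [0,0,0],"hand": -1},
    {"slide": [0.11,0,0.009],"angular": [0,0,0],"hand": -1},
    {"slide": [0.145,0,0.012],"angular": [0,0,0],"hand": -1},
    {"slide": [0.18,0,0.015],"angular": [0,0,0],"hand": -1},
    {"slide": [0.215,0,0.018],"angular": [0,0,0],"hand": -1},
    {"slide": [0.25,0,0.02],"angular": [0,0,0],"hand": -1},
    {"slide": [0.272,0,0.022],"angular": [0,0,0],"hand": -1},
    {"slide": [0.281,0,0.023],"angular": [0,0,0],"hand": -1}
  ]
}}

```text
time: 2.63
tcp_pos: [622.0, -285.5, 218.2]
eef_rot: [-0.499, 0.499, -0.501, 0.501]
contact_force: [-0.7, 0.0, -0.1]
gripper_width: 93.4
```

The crop shows three clear flasks (small at crop (155,212)), cork stands with grey felt, and the white plate with wells. The yellow dish and green plate are the look-alikes. Next, a check above the small flask.

```bash
python3 - <<'E'
from h import *
s=bot.read_state(); print(s["tcp_pos"],s["contact_force"])
for n in("wrist","side"):
    c=cam(n); p,d=bot.snapshot(n); cv2.imwrite(f"pics/{n}1.png",p[:,:,::-1])
    for l,q in(("flask_small",(622,-281)),("flask_medium",(449,-292)),("flask_large",(453,-89))):
        for r in bot.regions_of(l,n)[:2]:
            b=fit(l,[(c,r["pixels"])],q); print(n,l,round(r["score"],2),np.round(b[0],1),round(b[1],2))
print(bot.read_state()["tcp_pos"])
E
```

```text
[ 622.03783916 -285.53553861  218.17501   ] [-0.65281974  0.00479107 -0.13515428]
wrist flask_small 0.74 [ 621.7 -278.5] 0.91
wrist flask_medium 0.56 [ 448.3 -289.2] 0.95
wrist flask_large 0.6 [452.4 -86.9] 0.97
side flask_small 0.77 [ 622.6 -280.9] 0.92
side flask_medium 0.82 [ 447.5 -292. ] 0.58
side flask_large 0.88 [452.3 -88.8] 0.96
[ 623.3389267  -279.37226222  218.91710216]
```

View pics/wrist1.png

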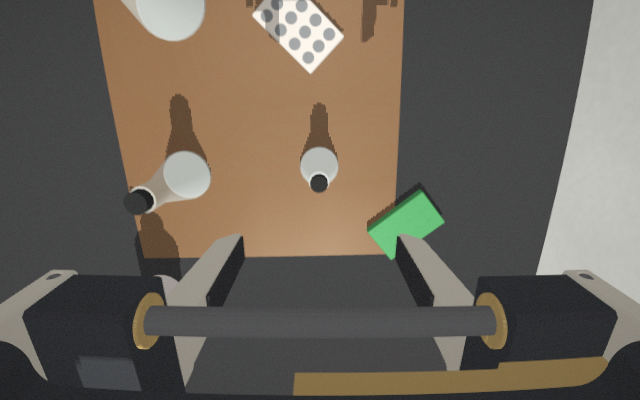

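The wrist view shows the small flask at (318,170), centred between the fingers in x, with the green plate at (405,222) well outside. The fits agree on (622,-280.5), so I go down.

>>> {"api": "step_arm", "payload": {
  "series": [
    {"slide": [0,0.01,-0.001],"angular": [0,0,0],"hand": -1},
    {"slide": [0,0.03,-0.001],"angular": [0,0,0],"hand": -1},
    {"slide": [0,0.05,-0.001],"angular": [0,0,0],"hand": -1},
    {"slide": [0,0.072,-0.001],"angular": [0,0,0],"hand": -1},
    {"slide": [0,0.094,-0.001],"angular": [0,0,0],"hand": -1},
    {"slide": [0,0.115,-0.001],"angular": [0,0,0],"hand": -1},
    {"slide": [0,0.132,-0.001],"angular": [0,0,0],"hand": -1},
    {"slide": [0,0.145,-0.001],"angular": [0,0,0],"hand": -1},
    {"slide": [0,0.153,-0.001],"angular": [0,0,0],"hand": -1},
    {"slide": [0,0.158,-0.001],"angular": [0,0,0],"hand": -1}
  ]
}}

```text
time: 3.87
tcp_pos: [621.4, -280.3, 59.1]
eef_rot: [0.5, -0.5, 0.5, -0.499]
contact_force: [0.7, -1.2, -0.2]
gripper_width: 92.8
```

>>> {"api": "step_arm", "payload": {
  "series": [
    {"slide": [0,0,0],"angular": [0,0,0],"hand": -0.3},
    {"slide": [0,0,0],"angular": [0,0,0],"hand": 0.2},
    {"slide": [0,0,0],"angular": [0,0,0],"hand": 0.4},
    {"slide": [0,0,0],"angular": [0,0,0],"hand": 0.5},
    {"slide": [0,0,0],"angular": [0,0,0],"hand": 0.56},
    {"slide": [0,0,0],"angular": [0,0,0],"hand": 0.62},
    {"slide": [0,0,0],"angular": [0,0,0],"hand": 0.7},
    {"slide": [0,0,0],"angular": [0,0,0],"hand": 0.8},
    {"slide": [0,0,0],"angular": [0,0,0],"hand": 1},
    {"slide": [0,0,0],"angular": [0,0,0],"hand": 1}
  ],
  "newtons": 12
}}

```text
time: 4.7
tcp_pos: [622.0, -281.0, 60.6]
eef_rot: [0.5, -0.5, 0.5, -0.5]
contact_force: [0.3, 0.5, 0.1]
gripper_width: 31.0
```

>>> {"api": "step_arm", "payload": {
  "series": [
    {"slide": [0,0,0],"angular": [0,0,0],"hand": 1},
    {"slide": [0,0,0],"angular": [0,0,0],"hand": 1},
    {"slide": [0,0,0],"angular": [0,0,0],"hand": 1},
    {"slide": [0,0,0],"angular": [0,0,0],"hand": 1},
    {"slide": [0,0,0],"angular": [0,0,0],"hand": 1}
  ],
  "newtons": 12
}}

```text
time: 5.12
tcp_pos: [621.9, -280.9, 60.5]
eef_rot: [0.5, -0.5, 0.5, -0.5]
contact_force: [0.4, 0.1, -0.8]
gripper_width: 22.0
```

>>> {"api": "step_arm", "payload": {
  "series": [
    {"slide": [0,-0.003,0],"angular": [0,0,0],"hand": 1},
    {"slide": [0,-0.008,0],"angular": [0,0,0],"hand": 1},
    {"slide": [0,-0.016,0],"angular": [0,0,0],"hand": 1},
    {"slide": [0,-0.026,0],"angular": [0,0,0],"hand": 1},
    {"slide": [0,-0.036,0],"angular": [0,0,0],"hand": 1},
    {"slide": [-0.008,-0.044,-0.002],"angular": [0,0,0],"hand": 1},
    {"slide": [-0.024,-0.05,-0.007],"angular": [0,0,0],"hand": 1},
    {"slide": [-0.046,-0.05,-0.014],"angular": [0,0,0],"hand": 1},
    {"slide": [-0.072,-0.05,-0.022],"angular": [0,0,0],"hand": 1},
    {"slide": [-0.1,-0.05,-0.03],"angular": [0,0,0],"hand": 1}
  ]
}}

```text
time: 5.95
tcp_pos: [591.9, -180.2, 111.9]
eef_rot: [-0.5, 0.5, -0.5, 0.501]
contact_force: [0.4, -0.6, 0.2]
gripper_width: 21.7
```

>>> {"api": "step_arm", "payload": {
  "series": [
    {"slide": [-0.03,0,-0.009],"angular": [0,0,0],"hand": 1},
    {"slide": [-0.06,0,-0.018],"angular": [0,0,0],"hand": 1},
    {"slide": [-0.09,0,-0.027],"angular": [0,0,0],"hand": 1},
    {"slide": [-0.12,0,-0.036],"angular": [0,0,0],"hand": 1},
    {"slide": [-0.15,0,-0.045],"angular": [0,0,0],"hand": 1},
    {"slide": [-0.18,0,-0.054],"angular": [0,0,0],"hand": 1},
    {"slide": [-0.21,0,-0.063],"angular": [0,0,0],"hand": 1},
    {"slide": [-0.235,0,-0.07],"angular": [0,0,0],"hand": 1},
    {"slide": [-0.253,0,-0.076],"angular": [0,0,0],"hand": 1},
    {"slide": [-0.262,0,-0.079],"angular": [0,0,0],"hand": 1}
  ]
}}

```text
time: 6.78
tcp_pos: [512.3, 83.6, 111.6]
eef_rot: [0.501, -0.5, 0.499, -0.5]
contact_force: [0.1, 0.2, -0.6]
gripper_width: 21.8
```

```bash
python3 - <<'E'
from h import *
import pickle
bot.snapshot("side"); bot.snapshot("side")
print(bot.read_state()["tcp_pos"])
c=cam("wrist"); p,d=bot.snapshot("wrist"); cv2.imwrite(f"pics/wrist2.png",p[:,:,::-1])
c2=cam("wrist"); print(c2["t"]-c["t"])
for l,q in(("stand_small",(446,305)),("flask_small",(512,82)),("stand_large",(447,82)),("stand_medium",(643,97))):
    for r in bot.regions_of(l,"wrist")[:2]:
        b=fit(l,[(c,r["pixels"])],q,z=50 if "flask" in l else 0); print(l,round(r["score"],2),r["centre"],np.round(b[0],1),round(b[1],2))
rs=bot.regions_of("easel","wrist"); print([(r["score"],r["centre"]) for r in rs])
pickle.dump((c,p,d,rs),open("w2.pkl","wb"))
E
```

```text
[512.77671744  82.41171953 111.41058028]
[ 0.47096107 -1.0484522  -0.14812571]
stand_small 0.65 [453.8, 182.6] [446. 305.] 0.0
flask_small 0.87 [320.3, 224.1] [512.9  84.8] 0.94
stand_large 0.78 [246.7, 188.3] [445.8  83. ] 0.92
stand_large 0.64 [76.9, 45.1] [447.  82.] 0.0
stand_medium 0.65 [450.7, 182.4] [640.8  95.9] 0.97
[]
```

View pics/wrist2.png

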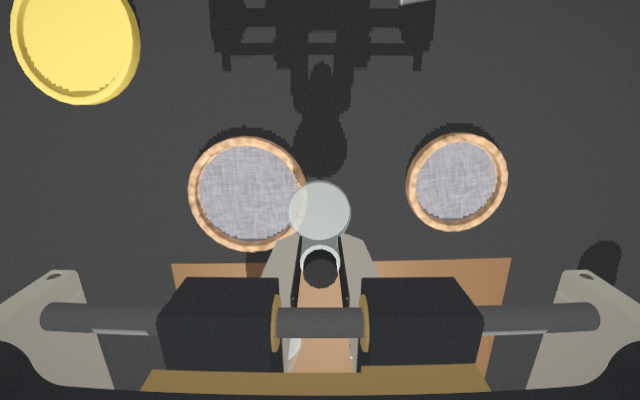

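>>> {"api": "step_arm", "payload": {
  "series": [
    {"slide": [-0.006,0,-0.002],"angular": [0,0,0],"hand": 1},
    {"slide": [-0.02,0,-0.007],"angular": [0,0,0],"hand": 1},
    {"slide": [-0.04,0,-0.014],"angular": [0,0,0],"hand": 1},
    {"slide": [-0.062,0,-0.022],"angular": [0,0,0],"hand": 1},
    {"slide": [-0.084,0,-0.03],"angular": [0,0,0],"hand": 1},
    {"slide": [-0.105,0,-0.038],"angular": [0,0,0],"hand": 1},
    {"slide": [-0.124,0,-0.045],"angular": [0,0,0],"hand": 1},
    {"slide": [-0.137,0,-0.05],"angular": [0,0,0],"hand": 1},
    {"slide": [-0.144,0,-0.053],"angular": [0,0,0],"hand": 1},
    {"slide": [-0.144,0,-0.053],"angular": [0,0,0],"hand": 1}
  ]
}}

```text
time: 8.02
tcp_pos: [459.4, 226.1, 110.5]
eef_rot: [-0.5, 0.5, -0.5, 0.5]
contact_force: [0.9, -0.3, -0.4]
gripper_width: 21.8
```

```bash
python3 - <<'E'
from h import *
import pickle
bot.snapshot("side"); bot.snapshot("side")
print(bot.read_state()["tcp_pos"])
c=cam("wrist"); p,d=bot.snapshot("wrist"); cv2.imwrite(f"pics/wrist3.png",p[:,:,::-1])
c2=cam("wrist"); print(c2["t"]-c["t"])
for l,q in(("stand_small",(446,305)),("flask_small",(460,225))):
    for r in bot.regions_of(l,"wrist")[:2]:
        b=fit(l,[(c,r["pixels"])],q,z=50 if "flask" in l else 0); print(l,round(r["score"],2),r["centre"],np.round(b[0],1),round(b[1],2))
rs=bot.regions_of("easel","wrist"); print([(r["score"],r["centre"]) for r in rs])
pickle.dump((c,p,d,rs),open("w3.pkl","wb"))
E
```

```text
[460.13118543 224.6501047  110.56416359]
[ 0.20697854 -0.30530576  0.01738481]
stand_small 0.87 [300.8, 105.2] [446.3 305.2] 0.97
flask_small 0.93 [320.1, 224.8] [460.2 227.6] 0.93
[(0.86, [520.5, 119.7])]
```

View pics/wrist3.png

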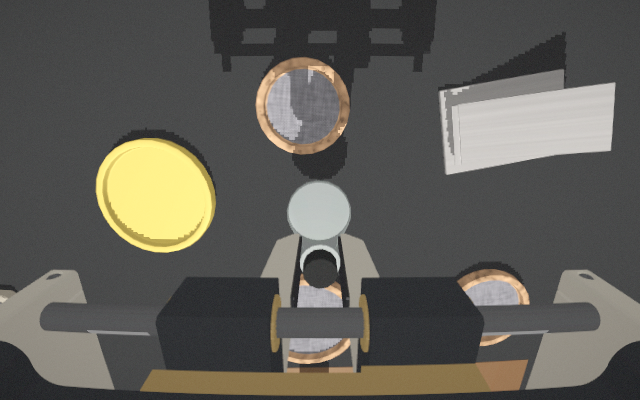

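The small stand is at (303,105) and the easel at (520,120) with its ledge on the left. The held flask is upright at (320,215).

>>> {"api": "step_arm", "payload": {
  "series": [
    {"slide": [-0.006,0,-0.001],"angular": [0,0,0],"hand": 1},
    {"slide": [-0.018,0,-0.003],"angular": [0,0,0],"hand": 1},
    {"slide": [-0.034,0,-0.006],"angular": [0,0,0],"hand": 1},
    {"slide": [-0.052,0,-0.009],"angular": [0,0,0],"hand": 1},
    {"slide": [-0.067,0,-0.012],"angular": [0,0,0],"hand": 1},
    {"slide": [-0.0755,0,-0.0135],"angular": [0,0,0],"hand": 1},
    {"slide": [-0.0775,0,-0.014],"angular": [0,0,0],"hand": 1},
    {"slide": [-0.0775,0.006,-0.014],"angular": [0,0,0],"hand": 1},
    {"slide": [-0.0775,0.014,-0.014],"angular": [0,0,0],"hand": 1},
    {"slide": [-0.0775,0.02,-0.014],"angular": [0,0,0],"hand": 1}
  ]
}}

```text
time: 9.15
tcp_pos: [445.8, 301.8, 89.4]
eef_rot: [-0.5, 0.5, -0.5, 0.5]
contact_force: [-0.3, 1.1, -0.3]
gripper_width: 22.1
```

>>> {"api": "step_arm", "payload": {
  "series": [
    {"slide": [0,0.005,0],"angular": [0,0,0],"hand": 1},
    {"slide": [0,0.01,0],"angular": [0,0,0],"hand": 1},
    {"slide": [0,0.014,0],"angular": [0,0,0],"hand": 1},
    {"slide": [0,0.018,0],"angular": [0,0,0],"hand": 1},
    {"slide": [0,0.02,0],"angular": [0,0,0],"hand": 1},
    {"slide": [0,0.0215,0],"angular": [0,0,0],"hand": 1},
    {"slide": [0,0.0225,0],"angular": [0,0,0],"hand": 1},
    {"slide": [0,0.023,0],"angular": [0,0,0],"hand": 1},
    {"slide": [0,0.023,0],"angular": [0,0,0],"hand": 1}
  ]
}}

```text
time: 9.9
tcp_pos: [446.1, 302.6, 67.8]
eef_rot: [0.5, -0.5, 0.5, -0.5]
contact_force: [-0.4, -0.4, -0.6]
gripper_width: 21.5
```

>>> {"api": "step_arm", "payload": {
  "series": [
    {"slide": [0,0.0005,0],"angular": [0,0,0],"hand": 1},
    {"slide": [0,0.001,0],"angular": [0,0,0],"hand": 1},
    {"slide": [0,0.0013,0],"angular": [0,0,0],"hand": 1},
    {"slide": [0,0.0013,0],"angular": [0,0,0],"hand": 1},
    {"slide": [0,0.0013,0],"angular": [0,0,0],"hand": 1}
  ]
}}

```text
time: 10.32
tcp_pos: [446.1, 302.6, 66.4]
eef_rot: [0.5, -0.5, 0.5, -0.5]
contact_force: [-0.6, 0.7, -0.2]
gripper_width: 21.6
```

```bash
python3 - <<'E'
from h import *
for i in range(3):
    s=bot.read_state(); print(s["tcp_pos"].round(2),s["contact_force"].round(2)); bot.snapshot("side")
E
```

```text
[446.05 302.57  66.41] [-0.64  0.73 -0.2 ]
[446.06 302.57  66.42] [-0.25 -0.    0.09]
[446.06 302.56  66.42] [-0.36  0.19  0.45]
```

>>> {"api": "step_arm", "payload": {
  "series": [
    {"slide": [0,0.0005,0],"angular": [0,0,0],"hand": 1},
    {"slide": [0,0.0008,0],"angular": [0,0,0],"hand": 1},
    {"slide": [0,0.0008,0],"angular": [0,0,0],"hand": 1},
    {"slide": [0,0.0008,0],"angular": [0,0,0],"hand": 0.5},
    {"slide": [0,0.0008,0],"angular": [0,0,0],"hand": 0.4},
    {"slide": [0,0.0008,0],"angular": [0,0,0],"hand": 0.3},
    {"slide": [0,0.0008,0],"angular": [0,0,0],"hand": 0.1},
    {"slide": [0,0.0008,0],"angular": [0,0,0],"hand": 0},
    {"slide": [0,0.0008,0],"angular": [0,0,0],"hand": 0},
    {"slide": [0,0.0008,0],"angular": [0,0,0],"hand": 0}
  ]
}}

```text
time: 11.3
tcp_pos: [446.0, 302.5, 65.4]
eef_rot: [-0.5, 0.5, -0.5, 0.5]
contact_force: [-0.3, -0.6, 0.4]
gripper_width: 46.1
```

```bash
python3 - <<'E'
from h import *
for n in("side","wrist"):
    c=cam(n); p,d=bot.snapshot(n); cv2.imwrite(f"pics/{n}4.png",p[:,:,::-1])
    for l,q in(("stand_small",(446,305)),("flask_small",(446,305))):
        for r in bot.regions_of(l,n)[:1]:
            b=fit(l,[(c,r["pixels"])],q,z=6 if "flask" in l else 0); print(n,l,round(r["score"],2),np.round(b[0],1),round(b[1],2))
E
```

```text
side stand_small 0.56 [446.  305.6] 0.54
side flask_small 0.62 [445.4 303.3] 0.93
wrist stand_small 0.88 [445.9 305. ] 0.48
wrist flask_small 0.89 [445.7 305.3] 0.93
```

View pics/side4.png

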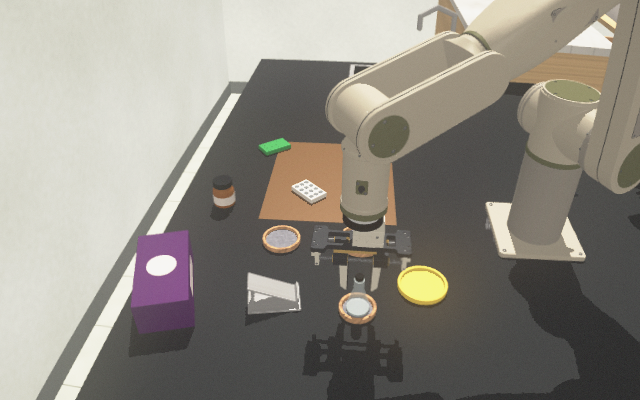

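The side view shows the small flask standing in its stand at (358,300). I retreat upward and go towards the medium flask.

>>> {"api": "step_arm", "payload": {
  "series": [
    {"slide": [0,-0.006,0],"angular": [0,0,0],"hand": 0},
    {"slide": [0,-0.02,0],"angular": [0,0,0],"hand": -0.1},
    {"slide": [0,-0.045,0],"angular": [0,0,0],"hand": -0.2},
    {"slide": [0,-0.08,0],"angular": [0,0,0],"hand": -0.2},
    {"slide": [0.01,-0.115,0],"angular": [0,0,0],"hand": -0.2},
    {"slide": [0.03,-0.14,0],"angular": [0,0,0],"hand": -0.2},
    {"slide": [0.06,-0.15,0],"angular": [0,0,0],"hand": -0.2},
    {"slide": [0.095,-0.15,0],"angular": [0,0,0],"hand": -0.2},
    {"slide": [0.13,-0.15,0],"angular": [0,0,0],"hand": -0.2},
    {"slide": [0.165,-0.15,0],"angular": [0,0,0],"hand": -0.2}
  ]
}}

```text
time: 12.43
tcp_pos: [446.0, 136.3, 216.6]
eef_rot: [0.501, -0.5, 0.499, -0.5]
contact_force: [-0.0, -1.4, -0.8]
gripper_width: 55.7
```

>>> {"api": "step_arm", "payload": {
  "series": [
    {"slide": [0.035,0,0],"angular": [0,0,0],"hand": -0.2},
    {"slide": [0.07,0,0],"angular": [0,0,0],"hand": -0.2},
    {"slide": [0.105,0,0],"angular": [0,0,0],"hand": -0.2},
    {"slide": [0.14,0,0],"angular": [0,0,0],"hand": -0.2},
    {"slide": [0.175,0,0],"angular": [0,0,0],"hand": -0.2},
    {"slide": [0.21,0,0],"angular": [0,0,0],"hand": -0.2},
    {"slide": [0.245,0,0],"angular": [0,0,0],"hand": -0.2},
    {"slide": [0.28,0,0],"angular": [0,0,0],"hand": -0.2},
    {"slide": [0.315,0,0],"angular": [0,0,0],"hand": -0.2},
    {"slide": [0.35,0,0],"angular": [0,0,0],"hand": -0.2}
  ]
}}

```text
time: 13.27
tcp_pos: [445.7, -214.3, 216.3]
eef_rot: [-0.5, 0.5, -0.5, 0.5]
contact_force: [0.5, -0.2, 0.1]
gripper_width: 56.1
```

>>> {"api": "step_arm", "payload": {
  "series": [
    {"slide": [0.028,0,0.001],"angular": [0,0,0],"hand": -0.2},
    {"slide": [0.05,0,0.002],"angular": [0,0,0],"hand": -0.2},
    {"slide": [0.066,0,0.002],"angular": [0,0,0],"hand": -0.2},
    {"slide": [0.075,0,0.002],"angular": [0,0,0],"hand": -0.2},
    {"slide": [0.078,0,0.002],"angular": [0,0,0],"hand": -0.2},
    {"slide": [0.078,0,0.002],"angular": [0,0,0],"hand": -0.2},
    {"slide": [0.078,0,0.002],"angular": [0,0,0],"hand": -0.2}
  ]
}}

```text
time: 13.85
tcp_pos: [448.2, -289.5, 215.6]
eef_rot: [0.5, -0.5, 0.5, -0.5]
contact_force: [-0.2, -0.1, -0.3]
gripper_width: 55.5
```

```bash
python3 - <<'E'
from h import *
bot.snapshot("side"); bot.snapshot("side")
print(bot.read_state()["tcp_pos"])
for n in("wrist","side","scene"):
    c=cam(n); p,d=bot.snapshot(n); cv2.imwrite(f"pics/{n}5.png",p[:,:,::-1])
    for l,q in(("flask_medium",(448,-291)),("flask_large",(453,-89)),("flask_small",(446,305))):
        for r in bot.regions_of(l,n)[:1]:
            b=fit(l,[(c,r["pixels"])],q,z=6 if "small" in l else 0); print(n,l,round(r["score"],2),np.round(b[0],1),round(b[1],2))
print(bot.read_state()["tcp_pos"])
E
```

```text
[ 448.24364901 -289.36525695  215.63612579]
wrist flask_medium 0.91 [ 447.4 -288.7] 0.95
wrist flask_large 0.74 [452.3 -87.7] 0.98
side flask_medium 0.62 [ 448. -291.] 0.0
side flask_large 0.67 [452.1 -89.2] 0.95
side flask_small 0.91 [444.9 305.9] 0.94
scene flask_medium 0.84 [ 451.7 -289. ] 0.85
scene flask_large 0.71 [456.7 -86.6] 0.93
scene flask_small 0.95 [448.5 306.8] 0.88
[ 447.98175389 -290.51662407  215.53689079]
```

View pics/wrist5.png

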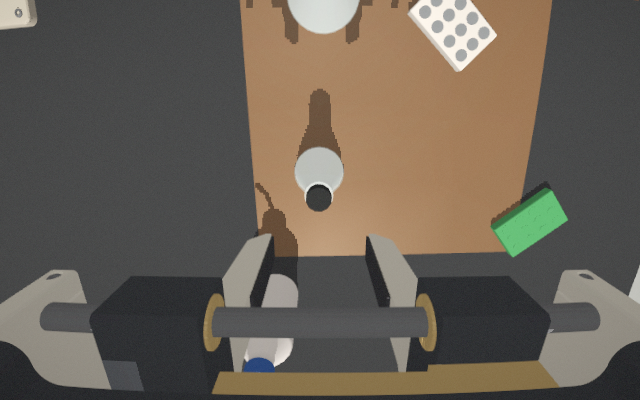

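The medium flask is centred under the gripper at (320,175). I go down and grasp.

>>> {"api": "step_arm", "payload": {
  "series": [
    {"slide": [0,0.008,0],"angular": [0,0,0],"hand": -0.2},
    {"slide": [-0.001,0.024,0],"angular": [0,0,0],"hand": -0.2},
    {"slide": [-0.001,0.044,0],"angular": [0,0,0],"hand": -0.2},
    {"slide": [-0.001,0.064,0],"angular": [0,0,0],"hand": -0.2},
    {"slide": [-0.001,0.084,0],"angular": [0,0,0],"hand": -0.2},
    {"slide": [-0.001,0.102,0],"angular": [0,0,0],"hand": -0.2},
    {"slide": [-0.001,0.117,0],"angular": [0,0,0],"hand": -0.2},
    {"slide": [-0.001,0.128,0],"angular": [0,0,0],"hand": -0.2},
    {"slide": [-0.001,0.134,0],"angular": [0,0,0],"hand": -0.2},
    {"slide": [-0.001,0.137,0],"angular": [0,0,0],"hand": -0.1}
  ]
}}

```text
time: 15.38
tcp_pos: [447.5, -289.1, 77.3]
eef_rot: [0.5, -0.5, 0.501, -0.499]
contact_force: [0.5, 0.3, 0.2]
gripper_width: 52.5
```

>>> {"api": "step_arm", "payload": {
  "series": [
    {"slide": [0,0,0],"angular": [0,0,0],"hand": 0},
    {"slide": [0,0,0],"angular": [0,0,0],"hand": 0.15},
    {"slide": [0,0,0],"angular": [0,0,0],"hand": 0.25},
    {"slide": [0,0,0],"angular": [0,0,0],"hand": 0.35},
    {"slide": [0,0,0],"angular": [0,0,0],"hand": 0.4},
    {"slide": [0,0,0],"angular": [0,0,0],"hand": 0.5},
    {"slide": [0,0,0],"angular": [0,0,0],"hand": 0.6},
    {"slide": [0,0,0],"angular": [0,0,0],"hand": 1},
    {"slide": [0,0,0],"angular": [0,0,0],"hand": 1},
    {"slide": [0,0,0],"angular": [0,0,0],"hand": 1}
  ],
  "newtons": 12
}}

```text
time: 16.22
tcp_pos: [448.2, -289.7, 79.0]
eef_rot: [-0.5, 0.5, -0.5, 0.5]
contact_force: [-1.8, -0.2, 5.2]
gripper_width: 27.7
```

```bash
python3 - <<'E'
from h import *
for i in range(2):
    s=bot.read_state(); print(s["tcp_pos"].round(2),s["contact_force"].round(2),s["gripper_width"]); bot.snapshot("wrist")
p,d=bot.snapshot("wrist"); cv2.imwrite("pics/wrist6.png",p[:,:,::-1])
E
```

```text
[ 448.21 -289.74   79.02] [-1.81 -0.24  5.21] 27.719781324425462
[ 448.2  -289.75   78.99] [-1.5  -0.65  4.91] 27.956617621566643
```

View pics/wrist6.png

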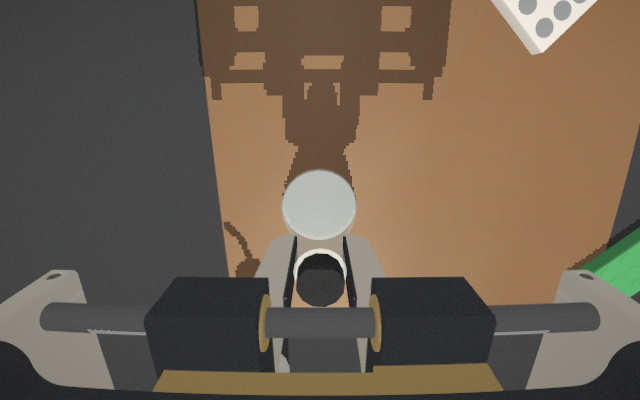

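>>> {"api": "step_arm", "payload": {
  "series": [
    {"slide": [0,-0.003,0],"angular": [0,0,0],"hand": 1},
    {"slide": [0,-0.008,0],"angular": [0,0,0],"hand": 1},
    {"slide": [0,-0.016,0],"angular": [0,0,0],"hand": 1},
    {"slide": [0,-0.026,0],"angular": [0,0,0],"hand": 1},
    {"slide": [0,-0.036,0.003],"angular": [0,0,0],"hand": 1},
    {"slide": [-0.003,-0.044,0.012],"angular": [0,0,0],"hand": 1},
    {"slide": [-0.01,-0.05,0.026],"angular": [0,0,0],"hand": 1},
    {"slide": [-0.022,-0.05,0.044],"angular": [0,0,0],"hand": 1},
    {"slide": [-0.04,-0.05,0.064],"angular": [0,0,0],"hand": 1},
    {"slide": [-0.06,-0.05,0.084],"angular": [0,0,0],"hand": 1}
  ]
}}

```text
time: 17.2
tcp_pos: [533.8, -229.3, 129.9]
eef_rot: [-0.5, 0.499, -0.5, 0.501]
contact_force: [1.1, 0.6, 0.1]
gripper_width: 27.9
```

>>> {"api": "step_arm", "payload": {
  "series": [
    {"slide": [-0.024,0,0.019],"angular": [0,0,0],"hand": 1},
    {"slide": [-0.05,0,0.037],"angular": [0,0,0],"hand": 1},
    {"slide": [-0.078,0,0.054],"angular": [0,0,0],"hand": 1},
    {"slide": [-0.107,0,0.07],"angular": [0,0,0],"hand": 1},
    {"slide": [-0.136,0,0.084],"angular": [0,0,0],"hand": 1},
    {"slide": [-0.166,0,0.094],"angular": [0,0,0],"hand": 1},
    {"slide": [-0.196,0,0.102],"angular": [0,0,0],"hand": 1},
    {"slide": [-0.224,0,0.107],"angular": [0,0,0],"hand": 1},
    {"slide": [-0.246,0,0.109],"angular": [0,0,0],"hand": 1},
    {"slide": [-0.26,0,0.109],"angular": [0,0,0],"hand": 1}
  ]
}}

```text
time: 18.03
tcp_pos: [641.9, 33.9, 129.3]
eef_rot: [0.501, -0.5, 0.499, -0.5]
contact_force: [0.1, 0.4, -0.9]
gripper_width: 28.1
```

>>> {"api": "step_arm", "payload": {
  "series": [
    {"slide": [-0.006,0,0],"angular": [0,0,0],"hand": 1},
    {"slide": [-0.008,0,0],"angular": [0,0,0],"hand": 1},
    {"slide": [-0.008,0,0],"angular": [0,0,0],"hand": 1},
    {"slide": [-0.008,0,0],"angular": [0,0,0],"hand": 1},
    {"slide": [-0.008,0,0],"angular": [0,0,0],"hand": 1}
  ]
}}

```text
time: 18.45
tcp_pos: [641.0, 37.1, 128.6]
eef_rot: [-0.5, 0.5, -0.5, 0.5]
contact_force: [-0.6, 0.2, -0.4]
gripper_width: 27.9
```

```bash
python3 - <<'E'
from h import *
bot.snapshot("side"); 
s=bot.read_state(); print(s["tcp_pos"],s["contact_force"],s["gripper_width"])
c=cam("wrist"); p,d=bot.snapshot("wrist"); cv2.imwrite(f"pics/wrist7.png",p[:,:,::-1])
c2=cam("wrist"); print(c2["t"]-c["t"])
for l,q in(("stand_medium",(641,96)),("flask_medium",s["tcp_pos"][:2])):
    for r in bot.regions_of(l,"wrist")[:2]:
        b=fit(l,[(c,r["pixels"])],q,z=50 if "flask" in l else 0); print(l,round(r["score"],2),r["centre"],np.round(b[0],1),round(b[1],2))
E
```

```text
[641.02922621  37.21859478 128.60049801] [-0.65077774 -0.2171396  -0.71759475] 27.744629147897427
[-0.00905816  0.12598105 -0.00786734]
stand_medium 0.64 [318.0, 126.4] [641.3  95.6] 0.92
stand_medium 0.6 [293.9, 344.3] [641.  96.] 0.0
flask_medium 0.57 [316.8, 226.7] [641.1  39. ] 0.94
```

View pics/wrist7.png

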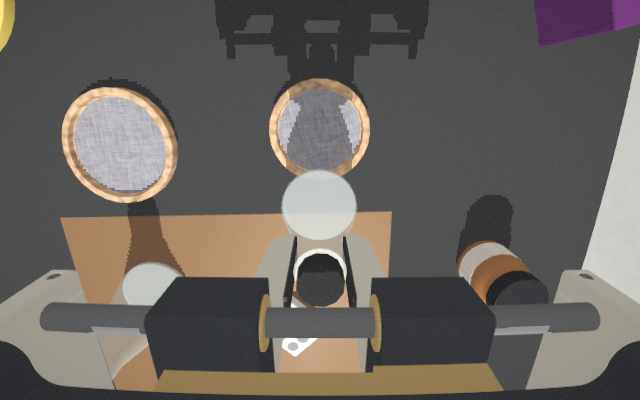

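>>> {"api": "step_arm", "payload": {
  "series": [
    {"slide": [-0.005,0,0],"angular": [0,0,0],"hand": 1},
    {"slide": [-0.016,0,0],"angular": [0,0,0],"hand": 1},
    {"slide": [-0.03,0,0],"angular": [0,0,0],"hand": 1},
    {"slide": [-0.044,0,0],"angular": [0,0,0],"hand": 1},
    {"slide": [-0.053,0,0],"angular": [0,0,0],"hand": 1},
    {"slide": [-0.0565,0,0],"angular": [0,0,0],"hand": 1},
    {"slide": [-0.057,0.004,0],"angular": [0,0,0],"hand": 1},
    {"slide": [-0.057,0.01,0],"angular": [0,0,0],"hand": 1},
    {"slide": [-0.057,0.016,0],"angular": [0,0,0],"hand": 1},
    {"slide": [-0.057,0.022,0],"angular": [0,0,0],"hand": 1}
  ]
}}

```text
time: 19.48
tcp_pos: [640.7, 95.0, 105.4]
eef_rot: [0.5, -0.5, 0.5, -0.5]
contact_force: [-0.0, -0.2, -0.6]
gripper_width: 27.5
```

>>> {"api": "step_arm", "payload": {
  "series": [
    {"slide": [0,0.005,0],"angular": [0,0,0],"hand": 1},
    {"slide": [0,0.01,0],"angular": [0,0,0],"hand": 1},
    {"slide": [0,0.014,0],"angular": [0,0,0],"hand": 1},
    {"slide": [0,0.017,0],"angular": [0,0,0],"hand": 1},
    {"slide": [0,0.019,0],"angular": [0,0,0],"hand": 1},
    {"slide": [0,0.0203,0],"angular": [0,0,0],"hand": 1},
    {"slide": [0,0.0213,0],"angular": [0,0,0],"hand": 1},
    {"slide": [0,0.0213,0],"angular": [0,0,0],"hand": 1},
    {"slide": [0,0.0213,0],"angular": [0,0,0],"hand": 1}
  ]
}}

```text
time: 20.23
tcp_pos: [641.2, 95.6, 85.5]
eef_rot: [0.5, -0.5, 0.5, -0.5]
contact_force: [-0.1, -0.7, -0.6]
gripper_width: 27.6
```

>>> {"api": "step_arm", "payload": {
  "series": [
    {"slide": [0,0.0005,0],"angular": [0,0,0],"hand": 1},
    {"slide": [0,0.001,0],"angular": [0,0,0],"hand": 1},
    {"slide": [0,0.001,0],"angular": [0,0,0],"hand": 1},
    {"slide": [0,0.001,0],"angular": [0,0,0],"hand": 0.4},
    {"slide": [0,0.001,0],"angular": [0,0,0],"hand": 0.35},
    {"slide": [0,0.001,0],"angular": [0,0,0],"hand": 0.2},
    {"slide": [0,0.001,0],"angular": [0,0,0],"hand": 0},
    {"slide": [0,0.001,0],"angular": [0,0,0],"hand": -0.1},
    {"slide": [0,0.001,0],"angular": [0,0,0],"hand": -0.2},
    {"slide": [0,0.001,0],"angular": [0,0,0],"hand": -0.2}
  ]
}}

```text
time: 21.07
tcp_pos: [641.0, 95.5, 84.1]
eef_rot: [0.5, -0.5, 0.5, -0.5]
contact_force: [-0.3, -1.0, -0.3]
gripper_width: 54.9
```

```bash
python3 - <<'E'
from h import *
s=bot.read_state(); print(s["tcp_pos"],s["contact_force"],s["gripper_width"])
for n in("side","wrist"):
    c=cam(n); p,d=bot.snapshot(n); cv2.imwrite(f"pics/{n}8.png",p[:,:,::-1])
    for l,q in(("flask_medium",(641,96)),("flask_large",(452,-88))):
        for r in bot.regions_of(l,n)[:1]:
            b=fit(l,[(c,r["pixels"])],q,z=6 if "medium" in l else 0); print(n,l,round(r["score"],2),np.round(b[0],1),round(b[1],2))
E
```

```text
[640.96448667  95.49526893  84.08041006] [-0.33318812 -1.03575216 -0.29059476] 54.94157754327687
side flask_medium 0.78 [642.1  95.8] 0.95
side flask_large 0.65 [452.2 -89.1] 0.96
wrist flask_medium 0.94 [641.1  96.3] 0.95
```

View pics/wrist8.png

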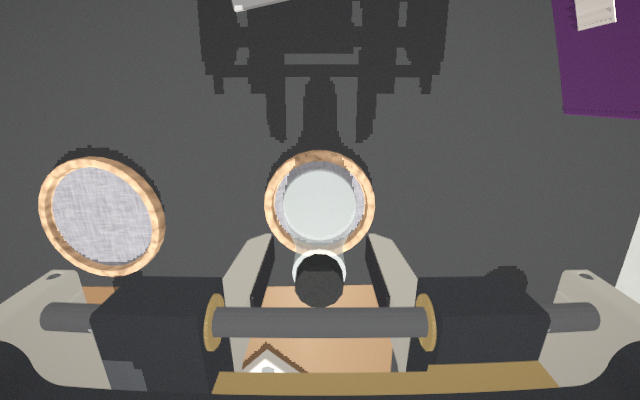

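The medium flask stands centred in its recess at (320,205). Next the large flask.

>>> {"api": "step_arm", "payload": {
  "series": [
    {"slide": [0,-0.006,0],"angular": [0,0,0],"hand": -0.2},
    {"slide": [0,-0.02,0],"angular": [0,0,0],"hand": -0.2},
    {"slide": [0,-0.045,0],"angular": [0,0,0],"hand": -0.2},
    {"slide": [0,-0.08,0],"angular": [0,0,0],"hand": -0.2},
    {"slide": [0.005,-0.11,-0.005],"angular": [0,0,0],"hand": -0.2},
    {"slide": [0.018,-0.13,-0.018],"angular": [0,0,0],"hand": -0.2},
    {"slide": [0.04,-0.14,-0.041],"angular": [0,0,0],"hand": -0.2},
    {"slide": [0.066,-0.14,-0.067],"angular": [0,0,0],"hand": -0.2},
    {"slide": [0.092,-0.14,-0.093],"angular": [0,0,0],"hand": -0.2},
    {"slide": [0.118,-0.14,-0.119],"angular": [0,0,0],"hand": -0.2}
  ]
}}

```text
time: 22.2
tcp_pos: [521.3, -23.3, 226.3]
eef_rot: [0.501, -0.5, 0.499, -0.501]
contact_force: [0.4, -0.1, 1.2]
gripper_width: 56.0
```

>>> {"api": "step_arm", "payload": {
  "series": [
    {"slide": [0.024,0,-0.025],"angular": [0,0,0],"hand": -0.2},
    {"slide": [0.044,0,-0.047],"angular": [0,0,0],"hand": -0.2},
    {"slide": [0.058,0,-0.062],"angular": [0,0,0],"hand": -0.2},
    {"slide": [0.065,0,-0.069],"angular": [0,0,0],"hand": -0.2},
    {"slide": [0.066,0,-0.07],"angular": [0,0,0],"hand": -0.2},
    {"slide": [0.066,0,-0.07],"angular": [0,0,0],"hand": -0.2},
    {"slide": [0.066,0,-0.07],"angular": [0,0,0],"hand": -0.2}
  ]
}}

```text
time: 22.78
tcp_pos: [452.8, -87.9, 224.8]
eef_rot: [0.5, -0.5, 0.5, -0.5]
contact_force: [1.7, -0.1, -1.3]
gripper_width: 55.7
```

```bash
python3 - <<'E'
from h import *
bot.snapshot("side")
s=bot.read_state(); print(s["tcp_pos"],s["contact_force"],s["gripper_width"])
n="wrist"
c=cam(n); p,d=bot.snapshot(n); cv2.imwrite(f"pics/{n}9.png",p[:,:,::-1])
for l,q in(("stand_large",(446,82)),("flask_large",(452,-88))):
        for r in bot.regions_of(l,n)[:1]:
            b=fit(l,[(c,r["pixels"])],q); print(n,l,round(r["score"],2),np.round(b[0],1),round(b[1],2))
E
```

```text
[452.79633999 -87.79105858 224.53956329] [-1.0446623   0.08768093 -0.18527367] 55.83763362266113
wrist stand_large 0.94 [445.8  83.4] 0.98
wrist flask_large 0.92 [452.3 -87. ] 0.96
```

View pics/wrist9.png

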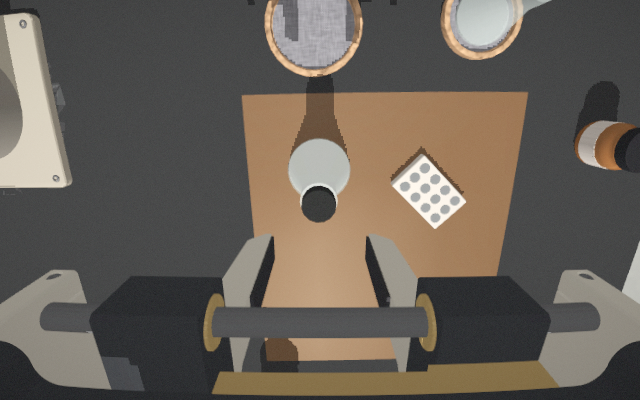

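The large flask is at (320,175), centred between the fingers. I go down.

>>> {"api": "step_arm", "payload": {
  "series": [
    {"slide": [0,0.008,0],"angular": [0,0,0],"hand": -0.2},
    {"slide": [0,0.022,0],"angular": [0,0,0],"hand": -0.2},
    {"slide": [0,0.04,0],"angular": [0,0,0],"hand": -0.2},
    {"slide": [0,0.058,0],"angular": [0,0,0],"hand": -0.2},
    {"slide": [0,0.076,0],"angular": [0,0,0],"hand": -0.2},
    {"slide": [0,0.093,0],"angular": [0,0,0],"hand": -0.2},
    {"slide": [0,0.107,0],"angular": [0,0,0],"hand": -0.2},
    {"slide": [0,0.117,0],"angular": [0,0,0],"hand": -0.2},
    {"slide": [0,0.122,0],"angular": [0,0,0],"hand": -0.2},
    {"slide": [0,0.124,0],"angular": [0,0,0],"hand": -0.1}
  ]
}}

```text
time: 23.82
tcp_pos: [451.4, -88.2, 99.1]
eef_rot: [0.5, -0.5, 0.501, -0.499]
contact_force: [0.8, 1.2, 0.1]
gripper_width: 53.1
```

>>> {"api": "step_arm", "payload": {
  "series": [
    {"slide": [0,0,0],"angular": [0,0,0],"hand": 0},
    {"slide": [0,0,0],"angular": [0,0,0],"hand": 0.08},
    {"slide": [0,0,0],"angular": [0,0,0],"hand": 0.15},
    {"slide": [0,0,0],"angular": [0,0,0],"hand": 0.2},
    {"slide": [0,0,0],"angular": [0,0,0],"hand": 0.25},
    {"slide": [0,0,0],"angular": [0,0,0],"hand": 0.32},
    {"slide": [0,0,0],"angular": [0,0,0],"hand": 0.5},
    {"slide": [0,0,0],"angular": [0,0,0],"hand": 1},
    {"slide": [0,0,0],"angular": [0,0,0],"hand": 1},
    {"slide": [0,0,0],"angular": [0,0,0],"hand": 1}
  ],
  "newtons": 12
}}

```text
time: 24.65
tcp_pos: [452.3, -88.6, 100.6]
eef_rot: [-0.5, 0.5, -0.5, 0.5]
contact_force: [-0.8, -0.0, 4.2]
gripper_width: 33.8
```

>>> {"api": "step_arm", "payload": {
  "series": [
    {"slide": [0,-0.003,0],"angular": [0,0,0],"hand": 1},
    {"slide": [0,-0.008,0],"angular": [0,0,0],"hand": 1},
    {"slide": [0,-0.016,0],"angular": [0,0,0],"hand": 1},
    {"slide": [0,-0.026,0],"angular": [0,0,0],"hand": 1},
    {"slide": [0,-0.034,0],"angular": [0,0,0],"hand": 1},
    {"slide": [-0.006,-0.039,0],"angular": [0,0,0],"hand": 1},
    {"slide": [-0.018,-0.04,-0.001],"angular": [0,0,0],"hand": 1},
    {"slide": [-0.036,-0.04,-0.001],"angular": [0,0,0],"hand": 1},
    {"slide": [-0.058,-0.04,-0.002],"angular": [0,0,0],"hand": 1},
    {"slide": [-0.082,-0.04,-0.003],"angular": [0,0,0],"hand": 1}
  ]
}}

```text
time: 25.48
tcp_pos: [448.6, -5.1, 140.2]
eef_rot: [0.5, -0.5, 0.5, -0.5]
contact_force: [0.1, 0.2, -1.4]
gripper_width: 33.5
```

>>> {"api": "step_arm", "payload": {
  "series": [
    {"slide": [-0.022,0,-0.001],"angular": [0,0,0],"hand": 1},
    {"slide": [-0.043,0,-0.002],"angular": [0,0,0],"hand": 1},
    {"slide": [-0.06,0,-0.002],"angular": [0,0,0],"hand": 1},
    {"slide": [-0.074,0,-0.003],"angular": [0,0,0],"hand": 1},
    {"slide": [-0.083,0,-0.003],"angular": [0,0,0],"hand": 1},
    {"slide": [-0.088,0,-0.0035],"angular": [0,0,0],"hand": 1},
    {"slide": [-0.0885,0,-0.0035],"angular": [0,0,0],"hand": 1},
    {"slide": [-0.0885,0,-0.0035],"angular": [0,0,0],"hand": 1},
    {"slide": [-0.0885,0,-0.0035],"angular": [0,0,0],"hand": 1}
  ]
}}

```text
time: 26.23
tcp_pos: [445.5, 81.5, 140.2]
eef_rot: [-0.5, 0.5, -0.5, 0.5]
contact_force: [-0.4, 0.0, -1.1]
gripper_width: 33.9
```

```bash
python3 - <<'E'
from h import *
s=bot.read_state(); print(s["tcp_pos"],s["contact_force"],s["gripper_width"])
n="wrist"
c=cam(n); p,d=bot.snapshot(n); cv2.imwrite(f"pics/{n}10.png",p[:,:,::-1])
for l,q in(("stand_large",(446,82)),("flask_large",(446,82))):
        for r in bot.regions_of(l,n)[:1]:
            b=fit(l,[(c,r["pixels"])],q,z=40 if "flask" in l else 0); print(n,l,round(r["score"],2),np.round(b[0],1),round(b[1],2))
E
```

```text
[445.49087855  81.54367876 140.18508617] [-0.41122449  0.03587241 -1.10575786] 33.896654783594315
wrist stand_large 0.98 [446.  82.] 0.0
wrist flask_large 0.96 [445.8  83.4] 0.91
```

View pics/wrist10.png

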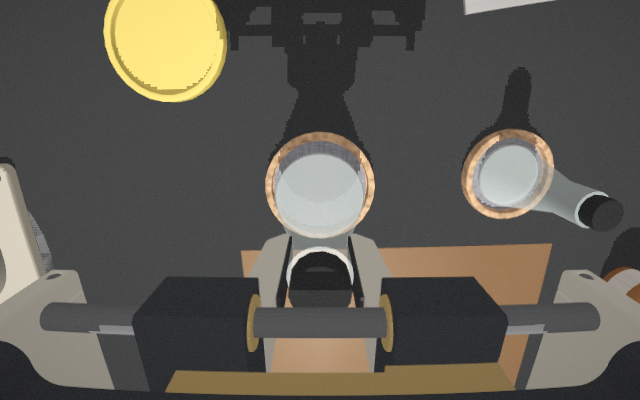

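The flask is over the cork dish at (320,185), and the fit agrees. I lower it.

>>> {"api": "step_arm", "payload": {
  "series": [
    {"slide": [0,0.004,0],"angular": [0,0,0],"hand": 1},
    {"slide": [0,0.01,0],"angular": [0,0,0],"hand": 1},
    {"slide": [0,0.016,0],"angular": [0,0,0],"hand": 1},
    {"slide": [0,0.021,0],"angular": [0,0,0],"hand": 1},
    {"slide": [0,0.025,0],"angular": [0,0,0],"hand": 1},
    {"slide": [0,0.028,0],"angular": [0,0,0],"hand": 1},
    {"slide": [0,0.0305,0],"angular": [0,0,0],"hand": 1},
    {"slide": [0,0.032,0],"angular": [0,0,0],"hand": 1},
    {"slide": [0,0.0327,0],"angular": [0,0,0],"hand": 1},
    {"slide": [0,0.0327,0],"angular": [0,0,0],"hand": 1}
  ]
}}

```text
time: 27.22
tcp_pos: [445.5, 82.0, 107.5]
eef_rot: [0.5, -0.5, 0.5, -0.5]
contact_force: [0.0, 0.1, -1.3]
gripper_width: 33.9
```

>>> {"api": "step_arm", "payload": {
  "series": [
    {"slide": [0,0.0005,0],"angular": [0,0,0],"hand": 1},
    {"slide": [0,0.001,0],"angular": [0,0,0],"hand": 1},
    {"slide": [0,0.0012,0],"angular": [0,0,0],"hand": 1},
    {"slide": [0,0.0012,0],"angular": [0,0,0],"hand": 1}
  ]
}}

```text
time: 27.55
tcp_pos: [445.7, 82.0, 106.7]
eef_rot: [0.5, -0.5, 0.5, -0.5]
contact_force: [-1.3, -0.4, 1.5]
gripper_width: 33.6
```

Contact (the force sign changed). I release and rise.

>>> {"api": "step_arm", "payload": {
  "series": [
    {"slide": [0,0,0],"angular": [0,0,0],"hand": 0.26},
    {"slide": [0,0,0],"angular": [0,0,0],"hand": 0.2},
    {"slide": [0,0,0],"angular": [0,0,0],"hand": 0.1},
    {"slide": [0,0,0],"angular": [0,0,0],"hand": 0},
    {"slide": [0,0,0],"angular": [0,0,0],"hand": -0.2},
    {"slide": [0,0,0],"angular": [0,0,0],"hand": -0.3},
    {"slide": [0,-0.002,0],"angular": [0,0,0],"hand": -0.3},
    {"slide": [0,-0.01,0],"angular": [0,0,0],"hand": -0.3},
    {"slide": [0,-0.025,0],"angular": [0,0,0],"hand": -0.3},
    {"slide": [0,-0.045,0],"angular": [0,0,0],"hand": -0.3}
  ]
}}

```text
time: 28.38
tcp_pos: [444.4, 82.0, 151.0]
eef_rot: [-0.499, 0.501, -0.501, 0.499]
contact_force: [-0.3, 0.8, 0.0]
gripper_width: 60.4
```

>>> {"api": "step_arm", "payload": {
  "series": [
    {"slide": [0,-0.03,0],"angular": [0,0,0],"hand": -1},
    {"slide": [0,-0.05,0],"angular": [0,0,0],"hand": -1},
    {"slide": [0,-0.06,0],"angular": [0,0,0],"hand": -1},
    {"slide": [0,-0.062,0],"angular": [0,0,0],"hand": -1},
    {"slide": [0,-0.062,0],"angular": [0,0,0],"hand": -1}
  ]
}}

```text
time: 28.8
tcp_pos: [445.8, 82.1, 213.7]
eef_rot: [0.5, -0.5, 0.5, -0.5]
contact_force: [0.2, 0.7, -0.0]
gripper_width: 89.1
```

```bash
python3 - <<'E'
from h import *
import pickle
s=bot.read_state(); print(s["tcp_pos"],s["gripper_width"])
for n in("wrist","side"):
    c=cam(n); p,d=bot.snapshot(n); cv2.imwrite(f"pics/{n}11.png",p[:,:,::-1])
    for l,q in(("flask_large",(446,83)),):
        for r in bot.regions_of(l,n)[:1]:
            b=fit(l,[(c,r["pixels"])],q,z=6); print(n,l,round(r["score"],2),np.round(b[0],1),round(b[1],2))
    r=bot.regions_of("easel",n); print([(x["score"],x["centre"]) for x in r]); pickle.dump((c,p,d,r),open(f"e_{n}.pkl","wb"))
E
```

```text
[445.84481025  82.0659874  213.74038292] 89.10464685070382
wrist flask_large 0.88 [445.9  83.6] 0.96
[(0.9, [474.0, 9.5])]
side flask_large 0.74 [445.6  83.1] 0.95
[(0.87, [273.1, 298.8])]
```

View pics/wrist11.png

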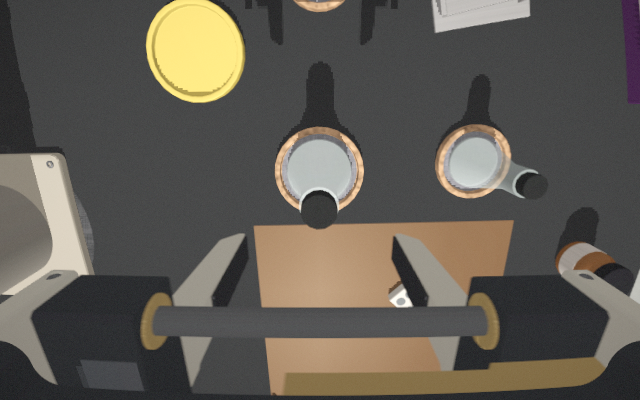

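View pics/side11.png

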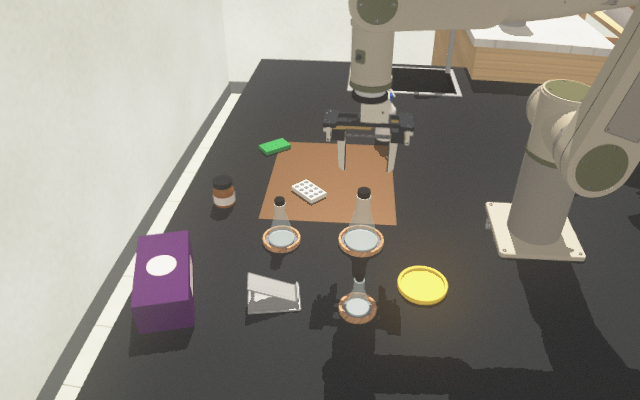

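All three flasks stand in their recesses. Now I measure the easel from the depth.

```bash
python3 - <<'E'
from h import *
import pickle
o=pickle.load(open("m.pkl","rb"))
S=[]
c,p,d,rs=pickle.load(open("w3.pkl","rb")); S.append(("w3",c,d,rs[0]["pixels"]))
c,p,d,rs=pickle.load(open("e_side.pkl","rb")); S.append(("side",c,d,rs[0]["pixels"]))
for n,s,cc,m in o["easel"]:
    if s>.8: S.append((n,o["img_"+n][0],o["img_"+n][2],m))
for n,c,d,m in S:
    W,uv=world(c,d,cv2.dilate(m.astype(np.uint8),np.ones((5,5)))>0)
    # slope plane robust: iterate from plane with yaw grid
    best=(0,)
    for yaw in np.radians(np.arange(-5,30,1)):
        nn=np.array([-np.sin(.4363)*np.cos(yaw),-np.sin(.4363)*np.sin(yaw),np.cos(.4363)])
        h=W@nn; hist,e=np.histogram(h,bins=np.arange(h.min(),h.max()+2,2)); k=hist.argmax()
        if hist[k]>best[0]: best=(hist[k],yaw,e[k]+1,nn)
    inl=abs(W@best[3]-best[2])<4
    for _ in range(5):
        Q=W[inl]; cc=Q.mean(0); nn=np.linalg.svd(Q-cc)[2][2]; nn*=np.sign(nn[2]); inl=abs((W-cc)@nn)<2.5
    Q=W[inl]
    print(n,len(W),inl.sum(),"tilt",np.degrees(np.arccos(nn[2])).round(2),"yaw",np.degrees(np.arctan2(-nn[1],-nn[0])).round(2),cc.round(1))
    rc=cv2.minAreaRect(Q[:,:2].astype(np.float32)); print("  rect",np.round(rc[0],1),np.round(rc[1],1),round(rc[2],1),Q[:,2].min().round(1),Q[:,2].max().round(1))
    if n=="w3":
        yaw=np.radians(12); u=np.array([np.cos(yaw),np.sin(yaw)]);v=np.array([-u[1],u[0]])
        X=(W[:,:2]-[627,295])@u; Y=(W[:,:2]-[627,295])@v
        G=np.full((22,26),np.nan)
        for i in range(22):
            for j in range(26):
                k=(abs(X-(-65+j*5))<2.5)&(abs(Y-(52-i*5))<2.5)
                if k.sum(): G[i,j]=np.median(W[k,2])
        print("X",[-65+j*5 for j in range(26)])
        for i in range(22): print(52-i*5," ".join("  ." if np.isnan(g) else f"{g:3.0f}" for g in G[i]))
E
```

```text
w3 14664 9629 tilt 25.01 yaw 10.92 [631.9 295.3  40. ]
  rect [627.8 293.7] [101.9  50.7] 10.8 13.0 62.6
X [-65, -60, -55, -50, -45, -40, -35, -30, -25, -20, -15, -10, -5, 0, 5, 10, 15, 20, 25, 30, 35, 40, 45, 50, 55, 60]
52   .   .   .   .   .   .   .   .   .   .   .   .   .   .   .   .   .   .   .   .   .   .   .   .   .   .
47   .   .   .   .   .   .   .   .   .   .   .   .   .   .   .   .   .   .   .   .   .   .   .   .   .   .
42   .   .   .   .   .   .   .   .   .   .   .   .   .   .   .   .   .   .   .   .   .   .   .   .   .   .
37   .   .   3   4   5   4   4   4   3   4   5   4   3   2   3   3   4   1   3   3   3   1   2  -0   1  -1
32   .   .   4   5   5   5   5   5   5   5   5   5   5   5   5   5   5   5   5   5   5   5   5   5   5   0
27   .   0   4   5   5   5   5   5   5   5   5   5   5   5   5   5   5   5   5   5   5   5   5   5   5  -0
22   .   0   5   5  17  19  21  23  25  28  30  32  34  36  39  42  44  46  48  50  53  54  57   6   5   0
17   .  -0   5   5  16  19  21  24  26  29  30  33  35  38  40  42  44  47  49  52  54  56  59  60   5   0
12   .   1   5   5  17
[... 991 characters left out ...]
  5   5   5   5   6   .   .   .   .   .   .   .   .   .   .
-38   .  -1   4   5   4   4   5   5   4   4   5   5   5   5   5   5   5   5   5   4   5   4   5   .   .   .
-43   .   .  -1  -0  -1  -1  -0  -0  -0  -0  -1   0  -0  -0  -0  -0  -0   0  -0   0  -0  -0  -0  -0   0  -0
-48   .   .   .   .   .   .   .   .   .   .   .   .   .   .   .   .   .   .   .   .   .   .   .   .   .   .
-53   .   .   .   .   .   .   .   .   .   .   .   .   .   .   .   .   .   .   .   .   .   .   .   .   .   .
side 2100 741 tilt 25.29 yaw 14.62 [627.9 296.3  38.9]
  rect [623.9 294. ] [105.2  52.6] 11.6 9.4 63.8
scene 1481 457 tilt 25.49 yaw 11.25 [625.  293.8  34.7]
  rect [613.9 295.9] [138.2  59.6] 8.9 -4.5 63.6
```

```bash
python3 - <<'E'
from h import *
import pickle
c,p,d,rs=pickle.load(open("w3.pkl","rb")); m=rs[0]["pixels"]
cv2.imwrite("pics/easelw3.png",cv2.resize(p[60:190,420:630,::-1],None,fx=3.7,fy=3.7,interpolation=2))
W,uv=world(c,d,cv2.dilate(m.astype(np.uint8),np.ones((9,9)))>0)
# base + slope footprint rect of points z>2.5
T=W[(W[:,2]>2.8)]
rc=cv2.minAreaRect(T[:,:2].astype(np.float32)); print("foot",rc)
yaw=np.radians(10.9); u=np.array([np.cos(yaw),np.sin(yaw)]);v=np.array([-u[1],u[0]]); C=np.array([627,295])
X=(W[:,:2]-C)@u; Y=(W[:,:2]-C)@v
for x in np.arange(-60,-36,1.5):
    k=(abs(X-x)<.75)&(abs(Y)<20); 
    if k.sum(): print(x,k.sum(),np.percentile(W[k,2],[0,10,50,90,100]).round(1))
s=(abs(Y)<22)&(X>-40)&(X<45); A=np.polyfit(X[s],W[s,2],1); print("z=",A, "x' offset: X0 where z=37.33:", (37.33-A[1])/A[0])
h=(W[:,2]>25)&(X>-15)&(X<35); print("slope Y edges",np.percentile(Y[h],[.5,1,99,99.5]))
b=(W[:,2]>2.8)&(W[:,2]<7); print("base Y",np.percentile(Y[b],[1,99]),"X",np.percentile(X[b],[.5,1,99,99.5]))
E
```

```text
foot ((626.0574951171875, 293.2569274902344), (112.9401626586914, 76.86468505859375), 10.924027442932129)
-60.0 47 [-1.5 -0.7  0.   0.9  1.2]
-58.5 75 [-1.9 -1.1 -0.1  0.8  2. ]
-57.0 142 [-1.8 -0.7  1.8  4.9  6.4]
-55.5 165 [-1.5  3.4  5.9 23.9 25.2]
-54.0 177 [ 3.   4.4 22.6 24.4 25.2]
-52.5 170 [ 2.9  4.2 23.4 25.1 26.3]
-51.0 132 [ 2.9  4.2  5.8 24.7 26.1]
-49.5 79 [ 3.3  4.2  5.2  5.9 23.6]
-48.0 26 [ 2.7  3.7  4.6 18.3 19. ]
-46.5 65 [14.8 15.2 16.3 17.5 18.2]
-45.0 92 [14.3 15.5 16.5 17.6 18.8]
-43.5 100 [14.7 16.  17.3 18.6 19.1]
-42.0 98 [15.7 17.1 18.3 19.3 20.1]
-40.5 107 [16.2 18.  19.  19.9 21.8]
-39.0 96 [17.2 18.4 19.7 20.8 22.2]
-37.5 102 [17.9 19.2 20.4 21.5 23.6]
z= [ 0.44993839 37.39340796] x' offset: X0 where z=37.33: -0.1409258782218588
slope Y edges [-26.10848038 -25.81659147  23.34129191  23.52679016]
base Y [-38.82609282  36.36179615] X [-57.14090849 -56.94009688  52.63101776  53.68818325]
```

View pics/easelw3.png

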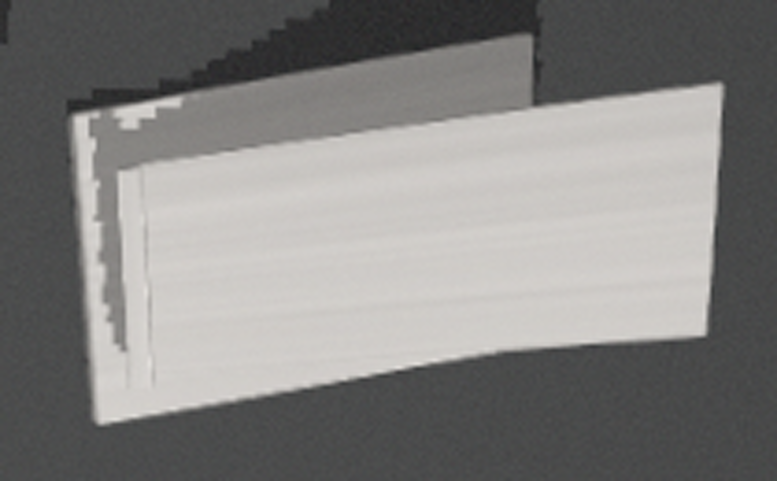

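The easel centre is (626,293.3), yaw 10.9°, slope 25°, with the ledge on the low-x side as described. I go above the white plate, turning the jaws across its width.

>>> {"api": "step_arm", "payload": {
  "series": [
    {"slide": [0.008,0,0.006],"angular": [0,-0.04,0],"hand": -1},
    {"slide": [0.025,0,0.019],"angular": [0,-0.12,0],"hand": -1},
    {"slide": [0.05,0,0.038],"angular": [0,-0.21,0],"hand": -1},
    {"slide": [0.077,0,0.059],"angular": [0,-0.31,0],"hand": -1},
    {"slide": [0.105,0,0.08],"angular": [0,-0.42,0],"hand": -1},
    {"slide": [0.132,0,0.101],"angular": [0,-0.53,0],"hand": -1},
    {"slide": [0.158,0,0.121],"angular": [0,-0.63,0],"hand": -1},
    {"slide": [0.18,0,0.138],"angular": [0,-0.72,0],"hand": -1},
    {"slide": [0.194,0,0.1485],"angular": [0,-0.78,0],"hand": -1},
    {"slide": [0.199,0,0.1525],"angular": [0,-0.797,0],"hand": -1}
  ]
}}

```text
time: 29.93
tcp_pos: [598.5, -119.3, 211.9]
eef_rot: [-0.655, 0.655, -0.267, 0.266]
contact_force: [0.4, -0.5, -0.5]
gripper_width: 92.8
```

>>> {"api": "step_arm", "payload": {
  "series": [
    {"slide": [0,0.01,0],"angular": [0,0,0],"hand": -1},
    {"slide": [0,0.03,0],"angular": [0,0,0],"hand": -1},
    {"slide": [0,0.055,0],"angular": [0,0,0],"hand": -1},
    {"slide": [0,0.08,0],"angular": [0,0,0],"hand": -1},
    {"slide": [0,0.1,0],"angular": [0,0,0],"hand": -1},
    {"slide": [0,0.112,0],"angular": [0,0,0],"hand": -1},
    {"slide": [0,0.115,0],"angular": [0,0,0],"hand": -1},
    {"slide": [0,0.115,0],"angular": [0,0,0],"hand": -1},
    {"slide": [0,0.115,0],"angular": [0,0,0],"hand": -1}
  ]
}}

```text
time: 30.68
tcp_pos: [598.5, -116.7, 99.4]
eef_rot: [0.655, -0.655, 0.266, -0.267]
contact_force: [-0.8, 0.3, 0.9]
gripper_width: 92.7
```

```bash
cat > yaw.py <<'E'
from h import *
def tool():
    s=bot.read_state(); q=s["eef_rot"]; Rm=R.from_quat([q[1],q[2],q[3],q[0]]).as_matrix()
    return s,Rm
E
python3 - <<'E'
from yaw import *
bot.snapshot("side")
s,Rm=tool(); print(s["tcp_pos"],Rm.round(4).tolist(),"jaw yaw",np.arctan2(Rm[1,2],Rm[0,2]),s["joint_positions"].round(2))
for n in("wrist","side"):
    c=cam(n); p,d=bot.snapshot(n); cv2.imwrite(f"pics/{n}12.png",p[:,:,::-1])
    for r in bot.regions_of("spot_plate",n)[:2]:
        b=fit("spot_plate",[(c,r["pixels"])],(598.5,-117),-.774); print(n,round(r["score"],2),r["centre"],np.round(b[0],1),b[0][2]/50,round(b[1],2))
E
```

```text
[ 599.00089666 -116.96655227  100.11510891] [[0.7152, 0.0024, 0.6989], [-0.6989, -0.0007, 0.7152], [0.0022, -1.0, 0.0012]] jaw yaw 0.7968721202634118 [-0.28  0.24  1.59  0.    1.31 -1.07]
wrist 0.73 [247.1, 389.9] [ 598.5 -117.   -38.7] -0.774 0.0
wrist 0.66 [318.5, 195.5] [ 598.7 -116.8  -38.4] -0.7675937664094583 0.97
side 0.97 [310.2, 189.5] [ 598.1 -115.8  -39.8] -0.7955371823744902 0.93
side 0.73 [272.4, 149.2] [ 598.5 -117.   -38.7] -0.774 0.0
```

View pics/wrist12.png

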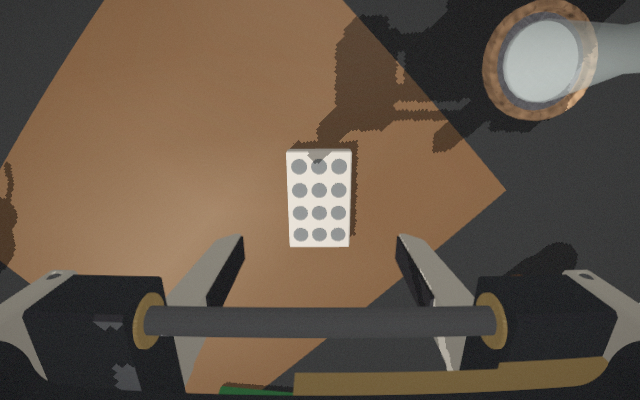

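The white plate is at (319,198), squared between the jaws. I go down slowly.

>>> {"api": "step_arm", "payload": {
  "series": [
    {"slide": [0,0.01,0],"angular": [0,0,0],"hand": -1},
    {"slide": [0,0.028,0],"angular": [0,0,0],"hand": -1},
    {"slide": [0,0.047,0],"angular": [0,0,0],"hand": -1},
    {"slide": [0,0.062,0],"angular": [0,0,0],"hand": -1},
    {"slide": [0,0.074,0],"angular": [0,0,0],"hand": -0.8},
    {"slide": [0,0.082,0],"angular": [0,0,0],"hand": -0.6},
    {"slide": [0,0.088,0],"angular": [0,0,0],"hand": -0.5},
    {"slide": [0,0.092,0],"angular": [0,0,0],"hand": -0.45},
    {"slide": [0,0.0945,0],"angular": [0,0,0],"hand": -0.45},
    {"slide": [0,0.0955,0],"angular": [0,0,0],"hand": -0.45}
  ]
}}

```text
time: 31.77
tcp_pos: [598.3, -117.1, 3.0]
eef_rot: [0.655, -0.655, 0.267, -0.267]
contact_force: [-1.3, 0.0, -0.1]
gripper_width: 67.6
```

>>> {"api": "step_arm", "payload": {
  "series": [
    {"slide": [0,0,0],"angular": [0,0,0],"hand": -0.4},
    {"slide": [0,0,0],"angular": [0,0,0],"hand": -0.35},
    {"slide": [0,0,0],"angular": [0,0,0],"hand": -0.3},
    {"slide": [0,0,0],"angular": [0,0,0],"hand": -0.25},
    {"slide": [0,0,0],"angular": [0,0,0],"hand": -0.2},
    {"slide": [0,0,0],"angular": [0,0,0],"hand": 0},
    {"slide": [0,0,0],"angular": [0,0,0],"hand": 0.3},
    {"slide": [0,0,0],"angular": [0,0,0],"hand": 1},
    {"slide": [0,0,0],"angular": [0,0,0],"hand": 1},
    {"slide": [0,0,0],"angular": [0,0,0],"hand": 1}
  ],
  "newtons": 22
}}

```text
time: 32.6
tcp_pos: [598.2, -117.0, 3.2]
eef_rot: [0.655, -0.655, 0.267, -0.267]
contact_force: [-0.1, 0.2, 2.7]
gripper_width: 55.6
```

>>> {"api": "step_arm", "payload": {
  "series": [
    {"slide": [0,-0.002,0],"angular": [0,0,0],"hand": 1},
    {"slide": [0,-0.007,0],"angular": [0,0,0],"hand": 1},
    {"slide": [0,-0.017,0],"angular": [0,0,0],"hand": 1},
    {"slide": [0,-0.033,0],"angular": [0,0,0],"hand": 1},
    {"slide": [0,-0.055,0],"angular": [0,0,0],"hand": 1},
    {"slide": [0,-0.08,0],"angular": [0,0,0],"hand": 1},
    {"slide": [0,-0.108,0],"angular": [0,0,0],"hand": 1},
    {"slide": [0,-0.135,0],"angular": [0,0,0],"hand": 1},
    {"slide": [0,-0.155,0],"angular": [0,0,0],"hand": 1},
    {"slide": [0,-0.165,0],"angular": [0,0,0],"hand": 1}
  ]
}}

```text
time: 33.43
tcp_pos: [599.7, -117.4, 172.6]
eef_rot: [0.655, -0.655, 0.265, -0.269]
contact_force: [0.9, 0.5, -0.1]
gripper_width: 55.5
```

>>> {"api": "step_arm", "payload": {
  "series": [
    {"slide": [-0.005,0,0.005],"angular": [0,0,0],"hand": 1},
    {"slide": [-0.015,0,0.0145],"angular": [0,-0.03,0],"hand": 1},
    {"slide": [-0.03,0,0.029],"angular": [0,-0.08,0],"hand": 1},
    {"slide": [-0.05,0,0.048],"angular": [0,-0.15,0],"hand": 1},
    {"slide": [-0.072,0,0.07],"angular": [0,-0.23,0],"hand": 1},
    {"slide": [-0.096,0,0.093],"angular": [0,-0.32,0],"hand": 1},
    {"slide": [-0.12,0,0.116],"angular": [0,-0.41,0],"hand": 1},
    {"slide": [-0.144,0,0.139],"angular": [0,-0.5,0],"hand": 1},
    {"slide": [-0.168,0,0.162],"angular": [0,-0.6,0],"hand": 1},
    {"slide": [-0.19,0,0.184],"angular": [0,-0.69,0],"hand": 1}
  ]
}}

```text
time: 34.27
tcp_pos: [588.2, 150.3, 165.0]
eef_rot: [-0.706, 0.707, -0.028, 0.025]
contact_force: [0.4, 0.3, -0.9]
gripper_width: 55.7
```

```bash
python3 - <<'E'
from yaw import *
s,Rm=tool(); print(s["tcp_pos"],Rm.round(3).tolist(),s["gripper_width"])
d=np.array([586.7+5,285.7+1,185])-s["tcp_pos"]; print("slide",Rm.T@d,"dyaw",1.7614-np.arctan2(Rm[1,2],Rm[0,2]))
p,dd=bot.snapshot("wrist"); cv2.imwrite("pics/wrist13.png",p[:,:,::-1])
E
```

```text
[588.22555399 150.3165688  164.98121605] [[0.997, -0.004, 0.076], [-0.076, -0.0, 0.997], [-0.004, -1.0, -0.001]] 55.66019254859531
slide [ -7.01565482 -20.05908093 136.24124798] dyaw 0.2668838097719386
```

View pics/wrist13.png

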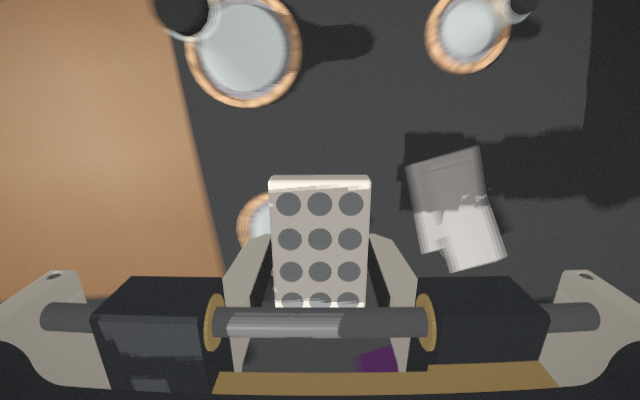

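The plate is held square at (320,240), with the easel at (455,205). I carry on.

>>> {"api": "step_arm", "payload": {
  "series": [
    {"slide": [-0.001,-0.002,0.02],"angular": [0,-0.05,0],"hand": 1},
    {"slide": [-0.002,-0.005,0.042],"angular": [0,-0.1,0],"hand": 1},
    {"slide": [-0.003,-0.01,0.064],"angular": [0,-0.15,0],"hand": 1},
    {"slide": [-0.005,-0.014,0.086],"angular": [0,-0.19,0],"hand": 1},
    {"slide": [-0.006,-0.017,0.106],"angular": [0,-0.22,0],"hand": 1},
    {"slide": [-0.007,-0.019,0.122],"angular": [0,-0.245,0],"hand": 1},
    {"slide": [-0.007,-0.02,0.132],"angular": [0,-0.26,0],"hand": 1},
    {"slide": [-0.007,-0.02,0.136],"angular": [0,-0.266,0],"hand": 1},
    {"slide": [-0.007,-0.02,0.136],"angular": [0,-0.266,0],"hand": 1},
    {"slide": [-0.007,-0.02,0.136],"angular": [0,-0.266,0],"hand": 1}
  ]
}}

```text
time: 35.15
tcp_pos: [594.9, 282.9, 187.0]
eef_rot: [-0.704, 0.704, 0.064, -0.065]
contact_force: [0.2, -0.1, -0.6]
gripper_width: 55.6
```

```bash
cat > tgt.py <<'E'
from yaw import *
import sys
yawe=np.radians(10.92); t=np.radians(25)
ex=np.array([np.cos(yawe),np.sin(yawe),0]); ey=np.array([-np.sin(yawe),np.cos(yawe),0])
n=-np.sin(t)*ex+np.array([0,0,np.cos(t)]); up=np.cos(t)*ex+np.array([0,0,np.sin(t)])
C=np.array([626.06,293.26,0])-5*ex+np.array([0,0,35.])
def goal(h,u,off=3.2): # h above slope, u upslope gap
    P=C+n*(h+off)+up*u
    # tool z = +ey, y=-n, x = y cross z
    y=-n; z=ey; return P,np.c_[np.cross(y,z),y,z]
def delta(h,u,off=3.2):
    s,Rm=tool(); P,G=goal(h,u,off)
    print("tcp",s["tcp_pos"].round(2),"F",s["contact_force"].round(2),"w",round(float(s["gripper_width"]),1))
    print("slide mm",(Rm.T@(P-s["tcp_pos"])).round(2),"ang",R.from_matrix(Rm.T@G).as_rotvec().round(4))
if __name__=="__main__":
    delta(float(sys.argv[1]),float(sys.argv[2])); s,_=tool(); print(s["joint_positions"].round(2))
E
python3 - <<'E'
from tgt import *
bot.snapshot("side")
delta(80,6)
E
```

```text
tcp [595.02 282.57 187.26] F [ 0.05  0.29 -1.01] w 55.4
slide mm [-2.2  74.32  4.64] ang [ 0.0026 -0.0092 -0.4372]
```

>>> {"api": "step_arm", "payload": {
  "series": [
    {"slide": [0,0.004,0],"angular": [0,-0.001,-0.03],"hand": 1},
    {"slide": [0,0.012,0.001],"angular": [0,-0.002,-0.08],"hand": 1},
    {"slide": [-0.001,0.022,0.002],"angular": [0.001,-0.004,-0.14],"hand": 1},
    {"slide": [-0.001,0.034,0.003],"angular": [0.001,-0.005,-0.21],"hand": 1},
    {"slide": [-0.001,0.046,0.004],"angular": [0.002,-0.006,-0.28],"hand": 1},
    {"slide": [-0.002,0.058,0.004],"angular": [0.002,-0.008,-0.35],"hand": 1},
    {"slide": [-0.002,0.067,0.0045],"angular": [0.002,-0.009,-0.4],"hand": 1},
    {"slide": [-0.002,0.073,0.0045],"angular": [0.0026,-0.009,-0.43],"hand": 1},
    {"slide": [-0.002,0.0743,0.0045],"angular": [0.0026,-0.009,-0.437],"hand": 1},
    {"slide": [-0.002,0.0743,0.0045],"angular": [0.0026,-0.009,-0.437],"hand": 1}
  ]
}}

```text
time: 36.03
tcp_pos: [591.4, 286.3, 112.5]
eef_rot: [0.702, -0.673, -0.218, -0.086]
contact_force: [-0.2, -0.2, -1.4]
gripper_width: 55.8
```

```bash
python3 - <<'E'
from tgt import *
bot.snapshot("scene")
delta(25,6)
for n in("wrist","side"):
    p,d=bot.snapshot(n); cv2.imwrite(f"pics/{n}14.png",p[:,:,::-1])
delta(25,6)
s,_=tool(); print(s["joint_positions"].round(2))
E
```

```text
tcp [592.44 286.85 113.83] F [ 0.67  0.29 -0.51] w 55.7
slide mm [-0.83 55.59 -0.1 ] ang [-0.0004 -0.0003  0.    ]
tcp [593.52 287.48 115.01] F [ 0.06 -0.48 -0.49] w 55.8
slide mm [-2.5  56.16 -0.54] ang [-0.0009 -0.0004  0.0019]
[ 0.43 -0.01  1.9  -0.14  0.83 -1.26]
```

View pics/wrist14.png

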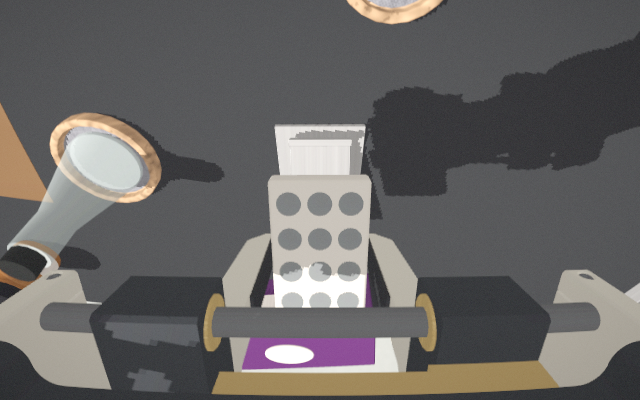

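View pics/side14.png

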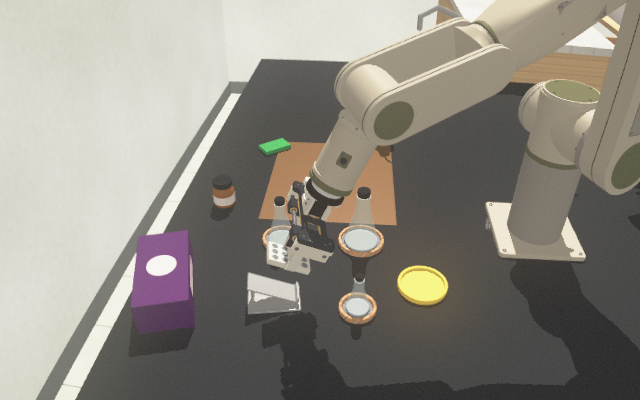

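The tilted plate lines up with the easel, the ledge at (320,135) just beyond its lower end at (320,180). I move in along the slope normal.

>>> {"api": "step_arm", "payload": {
  "series": [
    {"slide": [0,0.006,0],"angular": [0,0,0],"hand": 1},
    {"slide": [0,0.016,0],"angular": [0,0,0],"hand": 1},
    {"slide": [0,0.028,0],"angular": [0,0,0],"hand": 1},
    {"slide": [0,0.039,0],"angular": [0,0,0],"hand": 1},
    {"slide": [0,0.048,0],"angular": [0,0,0],"hand": 1},
    {"slide": [0,0.054,0],"angular": [0,0,0],"hand": 1},
    {"slide": [0,0.056,0],"angular": [0,0,0],"hand": 1},
    {"slide": [0,0.056,0],"angular": [0,0,0],"hand": 1},
    {"slide": [0,0.056,0],"angular": [0,0,0],"hand": 1}
  ]
}}

```text
time: 36.93
tcp_pos: [615.7, 292.2, 62.9]
eef_rot: [0.702, -0.672, -0.219, -0.087]
contact_force: [0.2, -0.2, -1.1]
gripper_width: 55.6
```

```bash
python3 - <<'E'
from tgt import *
for i in range(3):
    delta(3,4); p,d=bot.snapshot("wrist")
cv2.imwrite(f"pics/wrist15.png",p[:,:,::-1])
p,d=bot.snapshot("scene");cv2.imwrite(f"pics/scene15.png",cv2.resize(p[190:310,390:550,::-1],None,fx=4,fy=4))
E
```

```text
tcp [615.7  292.19  62.9 ] F [ 0.22 -0.2  -1.11] w 55.6
slide mm [-2.94 21.36 -0.93] ang [-0.0009  0.0006  0.0007]
tcp [615.87 292.3   63.37] F [ 0.15 -0.56 -1.18] w 55.7
slide mm [-3.32 21.7  -1.01] ang [-0.0011  0.0006  0.0014]
tcp [615.92 292.33  63.56] F [-0.76  0.65 -1.02] w 55.7
slide mm [-3.45 21.85 -1.03] ang [-0.0011  0.0006  0.0016]
```

View pics/wrist15.png

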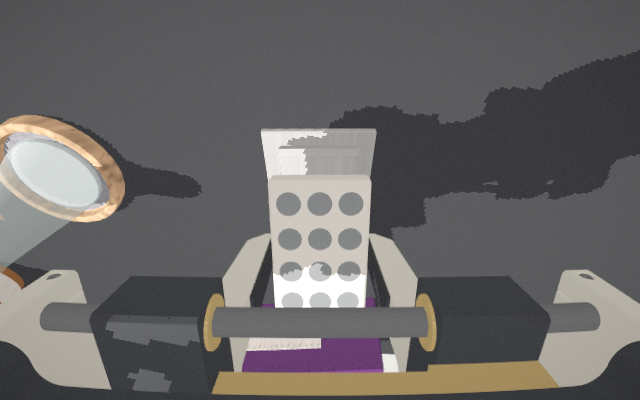

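>>> {"api": "step_arm", "payload": {
  "series": [
    {"slide": [-0.001,0.003,0],"angular": [0,0,0],"hand": 1},
    {"slide": [-0.002,0.008,-0.0003],"angular": [0,0,0],"hand": 1},
    {"slide": [-0.003,0.013,-0.0005],"angular": [0,0,0.001],"hand": 1},
    {"slide": [-0.0033,0.017,-0.0006],"angular": [-0.001,0,0.001],"hand": 1},
    {"slide": [-0.0033,0.019,-0.0006],"angular": [-0.001,0,0.001],"hand": 1},
    {"slide": [-0.0033,0.0205,-0.0006],"angular": [-0.001,0,0.001],"hand": 1},
    {"slide": [-0.0033,0.0215,-0.0006],"angular": [-0.001,0,0.001],"hand": 1},
    {"slide": [-0.0033,0.0215,-0.0006],"angular": [-0.001,0,0.001],"hand": 1},
    {"slide": [-0.0033,0.0215,-0.0006],"angular": [-0.001,0,0.001],"hand": 1}
  ]
}}

```text
time: 37.88
tcp_pos: [621.8, 292.8, 42.0]
eef_rot: [0.702, -0.673, -0.218, -0.086]
contact_force: [0.2, -0.3, -1.9]
gripper_width: 55.9
```

```bash
python3 - <<'E'
from tgt import *
for i in range(2):
    delta(0,1); p,d=bot.snapshot("wrist")
c=cam("wrist"); cv2.imwrite("pics/wrist16.png",cv2.resize(p[100:260,210:430,::-1],None,fx=3.5,fy=3.5))
p,d=bot.snapshot("scene");cv2.imwrite(f"pics/scene16.png",cv2.resize(p[190:310,390:550,::-1],None,fx=4,fy=4))
E
```

```text
tcp [621.78 292.77  42.01] F [ 0.2  -0.29 -1.87] w 55.9
slide mm [-2.6   2.86 -0.33] ang [ 0.0001  0.0006 -0.0002]
tcp [621.85 292.77  42.16] F [ 0.06 -0.33 -1.75] w 55.5
slide mm [-2.73  2.96 -0.32] ang [0.     0.0005 0.    ]
```

View pics/wrist16.png

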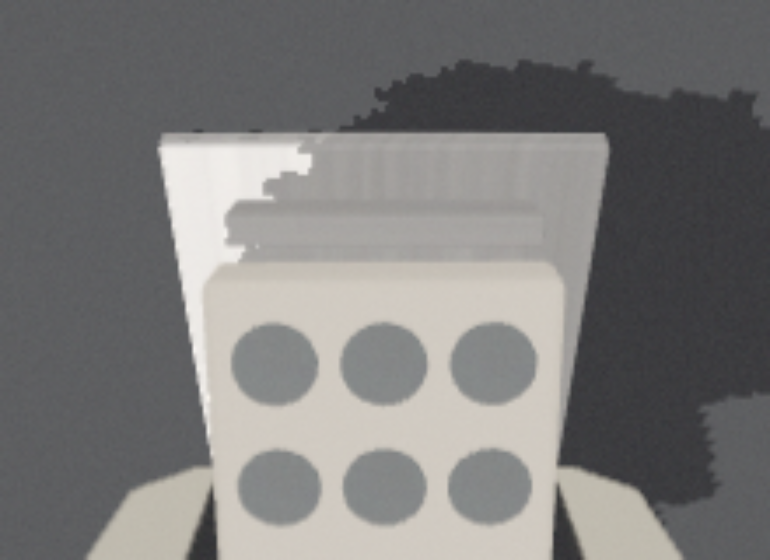

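>>> {"api": "step_arm", "payload": {
  "series": [
    {"slide": [0,0.0006,0],"angular": [0,0,0],"hand": 1},
    {"slide": [0,0.0012,0],"angular": [0,0,0],"hand": 1},
    {"slide": [0,0.0018,0],"angular": [0,0,0],"hand": 1},
    {"slide": [0,0.0022,0],"angular": [0,0,0],"hand": 1},
    {"slide": [0,0.0022,0],"angular": [0,0,0],"hand": 1}
  ]
}}

```text
time: 38.45
tcp_pos: [622.6, 292.8, 39.8]
eef_rot: [0.702, -0.673, -0.218, -0.086]
contact_force: [0.5, -0.6, 0.3]
gripper_width: 55.7
```

>>> {"api": "step_arm", "payload": {
  "series": [
    {"slide": [0,0.0003,0],"angular": [0,0,0],"hand": 1},
    {"slide": [0,0.0006,0],"angular": [0,0,0],"hand": 1},
    {"slide": [0,0.0006,0],"angular": [0,0,0],"hand": 1}
  ]
}}

```text
time: 38.7
tcp_pos: [622.8, 292.9, 39.5]
eef_rot: [0.702, -0.673, -0.218, -0.086]
contact_force: [-3.4, -0.5, 1.5]
gripper_width: 55.8
```

>>> {"api": "step_arm", "payload": {
  "series": [
    {"slide": [-0.0005,-0.0003,0],"angular": [0,0,0],"hand": 1},
    {"slide": [-0.001,-0.0004,0],"angular": [0,0,0],"hand": 1},
    {"slide": [-0.0015,-0.0004,0],"angular": [0,0,0],"hand": 1},
    {"slide": [-0.002,-0.0004,0],"angular": [0,0,0],"hand": 1},
    {"slide": [-0.002,-0.0004,0],"angular": [0,0,0],"hand": 1}
  ]
}}

```text
time: 39.12
tcp_pos: [620.7, 292.5, 38.7]
eef_rot: [0.702, -0.673, -0.218, -0.086]
contact_force: [-0.4, -0.4, -0.8]
gripper_width: 55.9
```

```bash
cat > look.py <<'E'
import sys
from tgt import *
i=sys.argv[1]
for k in range(2):
    s,Rm=tool(); delta(0,0); print("F tool",(Rm.T@s["contact_force"]).round(2)); p,d=bot.snapshot("wrist")
cv2.imwrite(f"pics/wrist{i}.png",cv2.resize(p[100:260,210:430,::-1],None,fx=3.5,fy=3.5))
E
python3 look.py 17
```

```text
tcp [620.72 292.5   38.7 ] F [-0.39 -0.37 -0.83] w 55.9
slide mm [-1.21  0.32 -0.27] ang [ 0.0001  0.0006 -0.0006]
F tool [-0.77  0.56 -0.29]
tcp [620.79 292.51  38.78] F [ 0.64 -0.42 -1.22] w 55.6
slide mm [-1.31  0.37 -0.26] ang [ 0.0001  0.0006 -0.0005]
F tool [-0.02  1.34 -0.53]
```

View pics/wrist17.png

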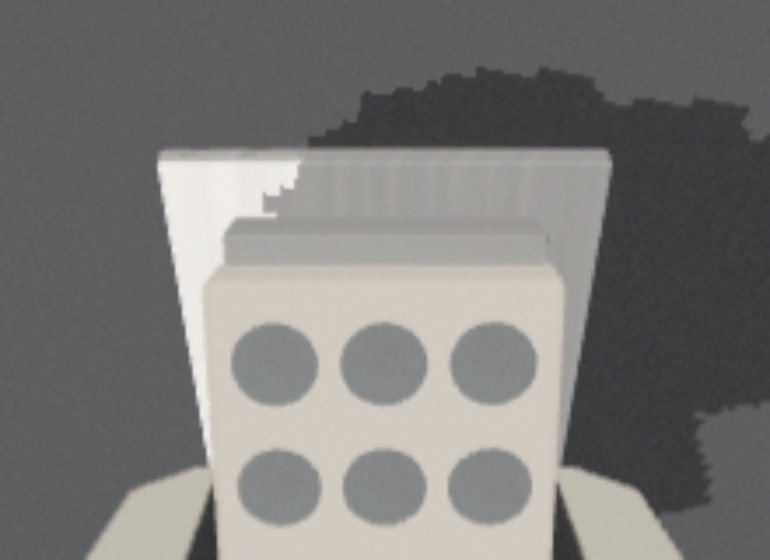

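>>> {"api": "step_arm", "payload": {
  "series": [
    {"slide": [-0.0004,0.0001,0],"angular": [0,0,0],"hand": 1},
    {"slide": [-0.0008,0.0002,0],"angular": [0,0,0],"hand": 1},
    {"slide": [-0.001,0.0002,0],"angular": [0,0,0],"hand": 1},
    {"slide": [-0.001,0.0002,0],"angular": [0,0,0],"hand": 1}
  ]
}}

```text
time: 39.55
tcp_pos: [620.0, 292.4, 38.2]
eef_rot: [0.702, -0.673, -0.218, -0.086]
contact_force: [-0.3, 0.3, -1.5]
gripper_width: 55.8
```

>>> {"api": "step_arm", "payload": {
  "series": [
    {"slide": [-0.0003,0,0],"angular": [0,0,0],"hand": 1},
    {"slide": [-0.0006,0,0],"angular": [0,0,0],"hand": 1},
    {"slide": [-0.0006,0,0],"angular": [0,0,0],"hand": 1}
  ]
}}

```text
time: 39.8
tcp_pos: [619.7, 292.3, 38.2]
eef_rot: [0.702, -0.673, -0.218, -0.087]
contact_force: [0.5, 0.9, -0.0]
gripper_width: 55.9
```

```bash
python3 look.py 18
```

```text
tcp [619.73 292.33  38.2 ] F [ 0.47  0.86 -0.02] w 55.9
slide mm [-0.09  0.29 -0.29] ang [0.     0.0006 0.0001]
F tool [0.56 0.28 0.75]
tcp [619.74 292.32  38.21] F [ 0.2   0.47 -0.39] w 56.2
slide mm [-0.1   0.3  -0.28] ang [0.0001 0.0005 0.    ]
F tool [0.1  0.48 0.42]
```

View pics/wrist18.png

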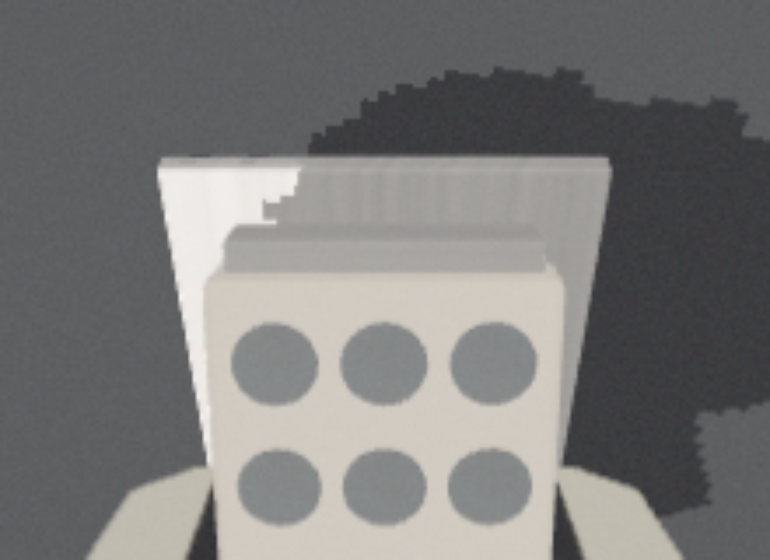

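>>> {"api": "step_arm", "payload": {
  "series": [
    {"slide": [-0.0004,0,0],"angular": [0,0,0],"hand": 1},
    {"slide": [-0.0007,0,0],"angular": [0,0,0],"hand": 1},
    {"slide": [-0.0007,0,0],"angular": [0,0,0],"hand": 1}
  ]
}}

```text
time: 40.15
tcp_pos: [619.6, 292.3, 38.4]
eef_rot: [0.702, -0.673, -0.219, -0.087]
contact_force: [3.8, -0.5, -0.3]
gripper_width: 55.5
```

```bash
python3 look.py 19
```

```text
tcp [619.6  292.31  38.37] F [ 3.79 -0.51 -0.27] w 55.5
slide mm [-0.04  0.5  -0.29] ang [-0.0001  0.0005  0.0011]
F tool [ 3.16  1.78 -1.22]
tcp [619.61 292.32  38.4 ] F [ 3.85  0.35 -0.73] w 55.8
slide mm [-0.07  0.52 -0.3 ] ang [-0.0001  0.0005  0.0011]
F tool [ 3.17  2.29 -0.39]
```

Contact with the ledge at about 3 N. I seat it on the slope, then release.

>>> {"api": "step_arm", "payload": {
  "series": [
    {"slide": [0,0.0003,0],"angular": [0,0,0],"hand": 1},
    {"slide": [0,0.0006,0],"angular": [0,0,0],"hand": 1},
    {"slide": [0,0.0008,0],"angular": [0,0,0],"hand": 1},
    {"slide": [0,0.0008,0],"angular": [0,0,0],"hand": 1}
  ]
}}

```text
time: 40.58
tcp_pos: [619.7, 292.4, 38.0]
eef_rot: [0.702, -0.673, -0.218, -0.087]
contact_force: [-1.1, -2.3, 6.4]
gripper_width: 55.6
```

```bash
python3 look.py 20
```

```text
tcp [619.75 292.37  38.  ] F [-1.11 -2.28  6.41] w 55.6
slide mm [-0.03  0.1  -0.32] ang [0.     0.0004 0.0006]
F tool [ 1.34 -6.45 -2.03]
tcp [619.77 292.39  38.06] F [-0.48 -2.82  6.91] w 55.7
slide mm [-0.08  0.14 -0.33] ang [0.     0.0004 0.0008]
F tool [ 2.01 -6.69 -2.68]
```

>>> {"api": "step_arm", "payload": {
  "series": [
    {"slide": [0,-0.0003,0],"angular": [0,0,0],"hand": 1},
    {"slide": [0,-0.0003,0],"angular": [0,0,0],"hand": -0.21},
    {"slide": [0,-0.0003,0],"angular": [0,0,0],"hand": -0.24},
    {"slide": [0,-0.0003,0],"angular": [0,0,0],"hand": -0.27},
    {"slide": [0,-0.0003,0],"angular": [0,0,0],"hand": -0.31},
    {"slide": [0,-0.0003,0],"angular": [0,0,0],"hand": -0.36},
    {"slide": [0,-0.0003,0],"angular": [0,0,0],"hand": -0.42},
    {"slide": [0,-0.0003,0],"angular": [0,0,0],"hand": -0.45},
    {"slide": [0,-0.0003,0],"angular": [0,0,0],"hand": -0.45}
  ]
}}

```text
time: 41.43
tcp_pos: [619.1, 292.2, 37.2]
eef_rot: [0.702, -0.673, -0.218, -0.086]
contact_force: [0.9, 0.0, -0.4]
gripper_width: 67.2
```

```bash
python3 look.py 21
```

```text
tcp [619.1  292.22  37.23] F [ 0.87  0.03 -0.44] w 67.2
slide mm [ 0.9  -0.32 -0.3 ] ang [ 0.0001  0.0005 -0.0005]
F tool [ 0.59  0.76 -0.14]
tcp [619.13 292.21  37.26] F [ 0.51 -0.67 -0.48] w 67.9
slide mm [ 0.86 -0.3  -0.28] ang [ 0.0001  0.0006 -0.0004]
F tool [ 0.13  0.59 -0.75]
```

View pics/wrist21.png

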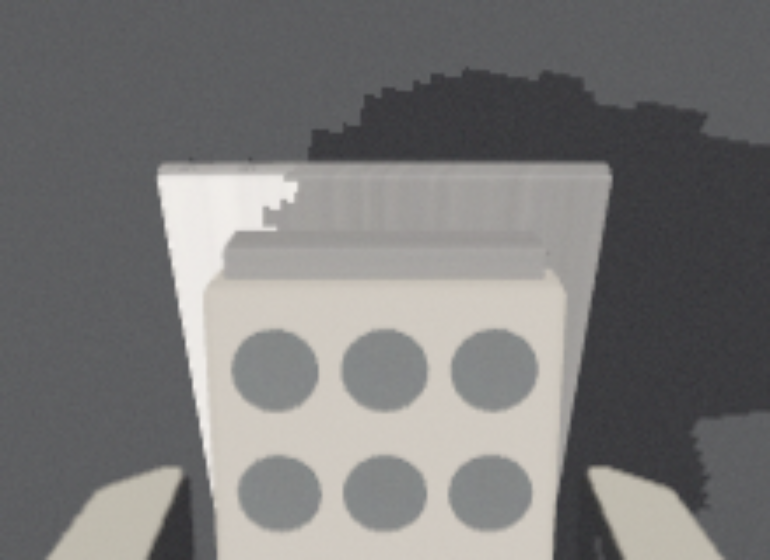

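Released; the plate rests against the ledge. I retreat along the normal.

>>> {"api": "step_arm", "payload": {
  "series": [
    {"slide": [0,-0.003,0],"angular": [0,0,0],"hand": -0.5},
    {"slide": [0,-0.009,0],"angular": [0,0,0],"hand": -0.55},
    {"slide": [0,-0.018,0],"angular": [0,0,0],"hand": -0.55},
    {"slide": [0,-0.03,0],"angular": [0,0,0],"hand": -0.55},
    {"slide": [0,-0.045,0],"angular": [0,0,0],"hand": -0.55},
    {"slide": [0,-0.065,0],"angular": [0,0,0],"hand": -0.55},
    {"slide": [0,-0.085,0],"angular": [0,0,0],"hand": -0.55},
    {"slide": [0,-0.105,0],"angular": [0,0,0],"hand": -0.55},
    {"slide": [0,-0.118,0],"angular": [0,0,0],"hand": -0.55},
    {"slide": [0,-0.12,0],"angular": [0,0,0],"hand": -0.55}
  ]
}}

```text
time: 42.37
tcp_pos: [570.3, 283.5, 150.7]
eef_rot: [0.702, -0.672, -0.22, -0.088]
contact_force: [-0.1, 0.7, -0.5]
gripper_width: 72.1
```

```bash
cat > chk.py <<'E'
from tgt import *
bot.snapshot("side"); bot.snapshot("side")
W3={}
for nme in("wrist","side","scene"):
    c=cam(nme); p,d=bot.snapshot(nme); cv2.imwrite(f"pics/{nme}22.png",p[:,:,::-1])
    Gr=np.c_[ex,ey,[0,0,1]]; Rs=np.c_[up,ey,n]
    for r in bot.regions_of("spot_plate",nme)[:2]:
        uvc=np.array(r["centre"])
        if np.linalg.norm(uvc-proj(c,C)[0])>60: continue
        def cost(q):
            m=np.zeros((1600,2560),np.uint8); P=(box(-45,45,-28,28,0,14)+[q[0],q[1],0])@Rs.T+C
            cv2.fillConvexPoly(m,cv2.convexHull(((proj(c,P)+.5)*4).astype(np.int32)),255)
            return -iou(cv2.resize(m,(640,400),interpolation=cv2.INTER_AREA)/255.,r["pixels"])
        b=minimize(cost,[0,0],method="Nelder-Mead",options=dict(initial_simplex=[[0,0],[5,0],[0,5]],xatol=.1,fatol=1e-4))
        print(nme,"plate upslope/lat off",b.x.round(1),"iou",round(-b.fun,3))
        W,uv=world(c,d,cv2.erode(r["pixels"].astype(np.uint8),np.ones((3,3)))>0)
        h=(W-C)@n; k=abs(h-14)<6
        if k.sum()>50:
            Q=W[k];cc=Q.mean(0);nn=np.linalg.svd(Q-cc)[2][2];nn*=np.sign(nn[2]); print("  top height",np.median(h).round(1),"tilt",np.degrees(np.arccos(nn[2])).round(1),"yaw",np.degrees(np.arctan2(-nn[1],-nn[0])).round(1),"end along slope",np.percentile((Q-C)@up,[.5,99.5]).round(1))
    for l,q in(("flask_large",(446,83)),("flask_medium",(641,96)),("flask_small",(446,305)),("amber_jar",(822,-48)),("wash_bottle",(389,-470))):
        for r in bot.regions_of(l,nme)[:1]:
            b=fit(l,[(c,r["pixels"])],q,z=6 if "flask" in l else 0)
            if b[1]>.4: print(nme,l,np.round(b[0],1),round(b[1],2))
s,_=tool(); print(s["time"],s["tcp_pos"])
E
python3 chk.py
```

```text
wrist plate upslope/lat off [1.3 0.1] iou 0.97
  top height 14.0 tilt 25.1 yaw 11.0 end along slope [-44.2  42.4]
wrist flask_medium [641.8  95.5] 0.96
wrist flask_small [445.1 303.4] 0.95
wrist amber_jar [826.7 -52.1] 0.49
side plate upslope/lat off [0.1 0.3] iou 0.9
  top height 13.8 tilt 24.7 yaw 11.3 end along slope [-39.8  45.7]
side flask_large [445.7  81.1] 0.92
side flask_medium [641.1  96.1] 0.95
side flask_small [445.2 304. ] 0.92
side amber_jar [822.8 -48.8] 0.9
scene plate upslope/lat off [ 2.6 -0.6] iou 0.901
  top height 11.8 tilt 24.9 yaw 11.8 end along slope [-37.3  49.7]
scene flask_large [445.1  84.4] 0.93
scene flask_medium [644.3  96.3] 0.93
scene flask_small [448.1 305.8] 0.9
scene amber_jar [823.  -47.7] 0.88
scene wash_bottle [ 393.5 -466.9] 0.73
43.5167 [569.38746047 282.63782746 146.09922423]
```

View pics/wrist22.png

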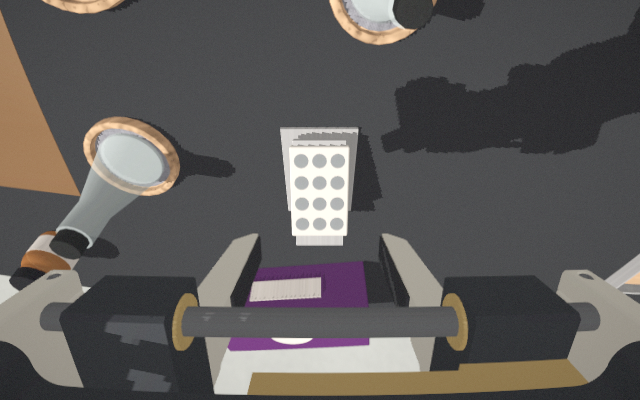

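View pics/side22.png

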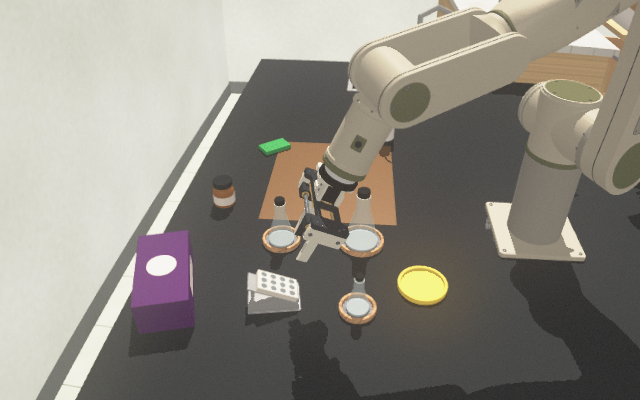

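View pics/scene22.png

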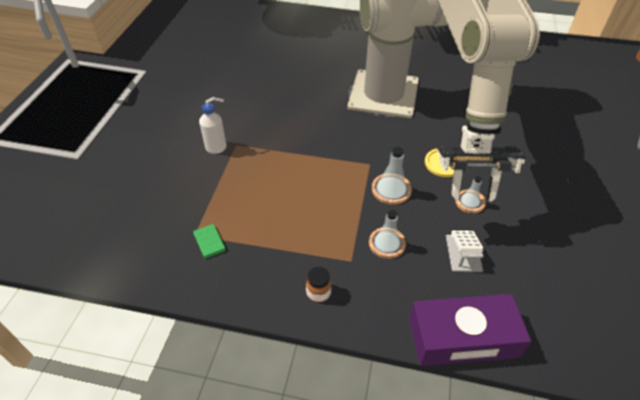

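```bash
python3 - <<'E'
from tgt import *
c=cam("wrist");p,d=bot.snapshot("wrist"); cv2.imwrite("pics/wrist23.png",cv2.resize(p[110:260,260:380,::-1],None,fx=4,fy=4,interpolation=2))
r=[x for x in bot.regions_of("spot_plate","wrist") if abs(x["centre"][0]-320)<40][0]
W,_=world(c,d,r["pixels"]); h=(W-C)@n; k=abs(h-14)<2.5; a=(W-C)@up; print("plate top along slope",np.percentile(a[k],[.2,99.8]))
m=np.zeros((400,640),bool); m[110:180,270:370]=1
W,_=world(c,d,m); h=(W-C)@n; a=(W-C)@up; l=(W-C)@ey
for x in np.arange(-53,-40,1): 
    k=(abs(a-x)<.5)&(abs(l)<20)&(h>4); print(x,k.sum(),np.round(np.median(h[k]),1) if k.sum() else "")
E
```

```text
plate top along slope [-44.80693771  43.93675754]
-53 0 
-52 0 
-51 0 
-50 44 8.9
-49 44 9.9
-48 43 9.9
-47 44 10.0
-46 48 9.8
-45 84 11.1
-44 44 13.3
-43 44 13.6
-42 48 13.6
-41 52 14.1
```

View pics/wrist23.png

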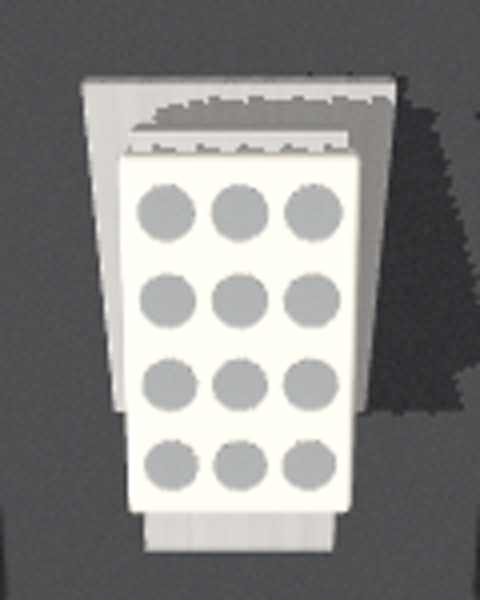

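The ledge top runs straight into the plate end at about −45 mm with no gap, the wells face up, and the gripper is clear. I hand in.

```bash
python3 - <<'E'
from cell import bot
print(bot.hand_in(), bot.read_state()["time"])
E
```

```text
the job is handed in; nothing more can be done
the job is handed in; nothing more can be done
```

I stood the small, medium and large flasks upright in their own cork stands. I then laid the white spot plate on the easel, wells up and lengthwise, with its short end against the ledge. The job was handed in at about 44 s of the 115 s allowed.

**Flasks:** the last fits put each one within about 2–3 mm of its recess centre, against 8 mm of room.

**Spot plate:** it lies at 25° in line with the easel, its underside on the slope. I felt contact with the ledge at about 3 N, and the depth picture afterwards shows no gap there.

**Bystanders:** the robot never touched the wash bottle or the amber jar. The jar's fits match the first ones to about 1 mm. The bottle's fit was coarse throughout and came out about 6 mm from the first; the pictures show it in the same place.

**Checks that disagreed:** the scene camera read up to about 4 mm differently in x from the other two. In the last check it put the plate about 2.6 mm up the slope and the wrist camera 1.3 mm, while the side camera put it 0.1 mm off. I trusted the contact force and the wrist depth for that.

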